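# Gang up sample tiles in the toggle-clamp jig

## Robot

A 7-joint arm with a two-finger parallel gripper is mounted at the origin on the work surface; the furniture and walls round the work are solid. World frame = base frame: x ahead of the robot, y to its left, z up, the work surface at z = 0. Lengths are in m, angles in rad, forces in N, time in s.
With the tool pointing down it reaches from about 0.4 to 0.85 m from the base axis. Payload 4.5 kg.
Tool frame: the origin (TCP) lies between the finger pads; the fingertips stand 14 mm ahead of it and the grasp point (between the pads) lies 5 mm behind it; x points along the fingers, z is the direction in which the jaws open and shut, and the axes are right-handed (so a half turn about x gives the same grasp; the last joint's range is limited). The gripper opens to 88 mm and grips with 3 to 60 N. Pads are 18 mm wide; open, the fingers measure 123 mm over their backs; the gripper's body (75 mm by 187 mm) begins 45 mm behind the grasp point.
Start: joints at [1.286, 0.689, -0.195, 1.565, 0.157, 0.902, -0.215], TCP at [0.196, -0.594, 0.253] pointing down, gripper open.
Joint ranges: [-3.01, 3.01], [-0.46, 2.08], [-1.47, 1.51], [0.13, 2.56], [-1, 4.14], [0.04, 2.09], [-2.66, 2.66]. Speed limits (rad/s): [2.57, 2.57, 3.14, 3.14, 3.14, 3.14, 3.14].

## Interface

Orientations are given as a unit quaternion [x, y, z, w].
In Python, from bench import r, cams gives the robot as it stands.
- The arm moves only by the tool move_arm, never from a script. Its argument "increments" is a list that holds one entry, the list of rows, each a list of 5 numbers: the closure, from 0 (fully open) to 1 (shut), then the shift along the tool's x, y, z normalised to -1 to 1, where 1 is 0.4 m, then the turn about the tool's x normalised to -1 to 1, where 1 is 180 degrees. A call has 1 to 8 rows; each row is the pose to reach, as a shift and turn from the pose commanded when the call began, along the tool's axes at that moment, turning the shorter way round; what a row does not reach only later rows make up. A row lasts 1/12 s, in which the tool goes at most 41.7 mm and 7.16 degrees, less where a joint would pass 70% of its speed; a pose out of reach is approached as far as the arm can. A call with a number of a shift or a turn outside -1 to 1 is refused whole. A call with a gripper value outside its range is refused whole. The fingers move at their own pace and stop on an object; "squeeze" is the grip in N (left out, the last holds). Time passes only in rows, so rows that repeat a pose let the fingers close. It gives the time, the measured TCP pose, the force and the opening at its end, in the units of the state.
- r.read_state(): the state, without advancing time (a new reading comes with each control period).
- cams.camera(name): name is "scene" or "top" or "wrist"; returns the picture (480x640x3 uint8, red, green, blue); there is no depth.
- cams.camera_model(name): a dict with "mtx" (3x3 intrinsics, pixels), "world_from_camera" (4x4, takes a point from camera to world coordinates); the wrist camera has in their place "mount" (4x4, takes a point from camera to tool coordinates, whose origin is the TCP and whose axes are the tool frame's). Camera axes: x right, y down, z forward; pixel columns grow to the right and rows downward; lengths in m; the calibration is good to about 2 mm. A picture is of the moment at which its call begins: read the wrist's pose just before it. camera_model takes no time and is no camera call.
- r.sign_off(): hands the job in, once; it reports no verdict.
The state is a dict: "clock": time; "joint_pos": joint angles; "qvel": joint speeds; "joint_torque": joint torques, N m; "eef_pos": TCP position; "ee_rot": TCP orientation; "force": force on the tool from outside, world axes, zero at the start; "ft_torque": the same for the moment, N m; "gripper_width": finger opening in m.
Only numpy, scipy, OpenCV 4.12 (cv2) and the standard library are available. Lean on these libraries where they do the work, as an engineer would, in place of code of your own. Each camera call takes 0.05 s, during which the arm holds its last target. There are 200 camera calls.

## Task

The stepped stone block in the clamping jig is finished: flip the clamp arm up past centre so that it stays open, lift the block out and stand it upright, wholly on the grey felt mat. Then stack in the jig, squarely between its pins, first the plywood packer, then every red granite tile that lies on the bench, and last the round felt wheel, lying flat and centred on top; finally swing the clamp arm back down until its foot rests on the felt wheel.

Things in the scene. Friction and masses are not known exactly. Their poses are not given: they have to be found in the camera images.
- jig: Clamping jig, fixed: steel base 110 x 206 x 18 mm, from -73 to +133 mm along its y. Origin at table height under the centre of a 61 x 61 mm pocket between eight upright pins (10 mm thick, tops 74 mm above the table), two a side, 44 mm apart and 35.5 mm from the centre: 34 mm free between a pair. z up; y points from pocket (away from the robot) to the clamp's hinge tower (110 mm high, from y 68 mm); its +x and -x sides are clear.
- jig_seat (a point): The centre of the raised seat (50 x 50 mm, top 26 mm above the table, 8 mm above the jig's base) in the pocket; what is put in the pocket rests on it. Axes as the jig's.
- clamp_hinge (a point): The clamp arm's hinge line (along the jig's x), 80 mm from the pocket centre along the jig's y and 100 mm above the table.
- clamp_arm (a joint): Clamp arm angle, rad: 0 = level, reaching from the hinge along the jig's -y over the pocket; grows as it is lifted. 1.57 = upright (centre): beyond, its weight (0.16 kg, little friction) drops it to its stop at 2.0, to stay; before, it falls shut. Open, it stands 260 mm above the table behind the pocket. Rests at about 0.03 on the stone block, and on the finished stack at about 0.06, 0.19 or 0.31 with 1, 2 or 3 tiles.
- clamp_grip (a point): Centre of the black rubber handle at the arm's free end, 146 mm from the hinge: 52 mm long, 18 mm wide (along the jig's x), 20 mm high with the arm level. It can be pinched by its two sides from above and turns between the fingers as the arm swings.
- block_center (a point): Finished stepped block of pale stone, 0.3 kg or so, at its centre half-way up (23 mm above its underside): foot 56 x 56 x 26 mm, and on it a step 40 x 40 x 20 mm; 46 mm high in all. It starts in the jig under the clamp. z is its upright axis.
- mat_top (a point): Centre of the top of the grey felt mat, fixed, 110 x 110 mm, top 5 mm above the table.
- packer: The plywood packer, a square board 56 x 56 mm in plan, 14 mm thick, lying on the table; origin at the centre of its underside, x and y along its edges.
- packer_center (a point): Centre of the packer, half-way up (7 mm).
- felt_center (a point): Centre of the felt wheel, half-way up: a round pale wheel, 60 mm across (58 mm at the rim where it is gripped), 25 mm thick, lying flat.
- tile_1: Red granite sample tile 1, 56 x 56 mm in plan, 10 mm thick (one to three of them are present), lying on the table; origin at the centre of its underside, x and y along its edges.
- tile_1_center (a point): Centre of tile 1, half-way up (5 mm).
- tile_2: Red granite sample tile 2, 56 x 56 mm in plan, 10 mm thick (one to three of them are present), lying on the table; origin at the centre of its underside, x and y along its edges.
- tile_2_center (a point): Centre of tile 2, half-way up (5 mm).
- tile_3: Red granite sample tile 3, 56 x 56 mm in plan, 10 mm thick (one to three of them are present), lying on the table; origin at the centre of its underside, x and y along its edges.
- tile_3_center (a point): Centre of tile 3, half-way up (5 mm).
- clamp_foot (a point): Centre of the underside of the clamp arm's foot.

How it is judged:
On the way, in this order (a step that is already met when the one before it is completed fails the run):
1. the clamp arm is flipped up past centre and stays open (value of joint clamp_arm above 1.8 rad), for 0.2 s.
2. the stone block stands upright on the mat (x of block_center in the frame of mat_top between -0.03 and 0.03 m and y of block_center in the frame of mat_top between -0.03 and 0.03 m and z of block_center in the frame of mat_top between 0.018 and 0.027 m and angle between block_center's own z axis and vertical below 0.1 rad), for 0.2 s.
3. the packer lies flat and square on the seat between the pins (horizontal distance between packer_center and jig_seat below 0.007 m and z of packer_center in the frame of jig_seat between 0.003 and 0.0105 m and angle between packer_center's own z axis and vertical below 0.1 rad and (angle between the x axis of packer and the x axis of jig, either way round below 0.12 rad or angle between the x axis of packer and the y axis of jig, either way round below 0.12 rad)), for 0.2 s.
4. every tile lies flat and square on the packer (horizontal distance between each of tile_1_center, tile_2_center, tile_3_center and jig_seat below 0.007 m and z of tile_1_center in the frame of jig_seat between 0.015 and 0.044 m and angle between each of tile_1_center, tile_2_center, tile_3_center's own z axis and vertical below 0.1 rad and (angle between the x axis of tile_1 and the x axis of jig, either way round below 0.12 rad or angle between the x axis of tile_1 and the y axis of jig, either way round below 0.12 rad) and z of tile_2_center in the frame of jig_seat between 0.015 and 0.044 m and (angle between the x axis of tile_2 and the x axis of jig, either way round below 0.12 rad or angle between the x axis of tile_2 and the y axis of jig, either way round below 0.12 rad) and z of tile_3_center in the frame of jig_seat between 0.015 and 0.044 m and (angle between the x axis of tile_3 and the x axis of jig, either way round below 0.12 rad or angle between the x axis of tile_3 and the y axis of jig, either way round below 0.12 rad)), for 0.2 s.
5. the felt wheel lies flat and centred on top of the tiles (horizontal distance between felt_center and jig_seat below 0.01 m and angle between felt_center's own z axis and vertical below 0.1 rad and z of felt_center in the frame of jig_seat between 0.031 and 0.061 m and z of felt_center in the frame of tile_1_center above 0.012 m and z of felt_center in the frame of tile_2_center above 0.012 m and z of felt_center in the frame of tile_3_center above 0.012 m), for 0.2 s.
6. the clamp arm is down with its foot on the felt wheel (value of joint clamp_arm below 0.42 rad and distance between clamp_foot and felt_center below 0.026 m), for 0.2 s.
At the end, for the whole second after the job is handed in: Block upright on the mat (centre within 30 mm of the mat's along each side); packer on the seat, all tiles on it (each within 7 mm of centre, square within 0.12 rad, level), felt wheel level on top within 10 mm of centre, clamp foot resting on it, all at rest (all of step 2 and all of step 3 and all of step 4 and all of step 5 and all of step 6 and velocity of joint clamp_arm between -0.1 and 0.1 rad/s and linear speed of each of block, packer, tile_1, tile_2, tile_3, felt below 0.02 m/s); the robot touches nothing.
It fails at once if the block is forced up while the clamp arm is still down on it (value of joint clamp_arm below 1.2 rad and horizontal distance between block_center and jig_seat below 0.06 m and z of block_center in the frame of jig_seat above 0.04 m).
Of tile_1, tile_2, tile_3 only 1 to 3 are there at a start; the rules pass over those that are not, and their reading is None.
At some moment in a run one of packer, tile_1, tile_2, tile_3, felt may be knocked a few centimetres aside while the robot is not near it.
Once in a run the grip may slacken for a moment while it holds something.
It also fails if it takes over 210 s, if anything falls off the work surface, if the arm or the gripper's body presses on something with over 40 N, if the wrist force passes 120 N, or if a joint passes its speed limit or range.

## Working session

There is one attempt and no reset: what is moved stays moved. The work goes in short steps, Python scripts to look and compute and a tool call to move; the robot and the scene stay as the last step left them, time stands still between calls to the robot, and variables do not carry over. Pictures are saved under pics/ and viewed, about 12 in all and at most 16, crops included, and the job is handed in when it is done.

Besides the shell and the picture viewer there is one more tool, called after "Emit:" by a JSON object that holds its "op" and its "data". move_arm: Moves the arm, as the interface text tells. Its arguments: {"type":"object","properties":{"increments":{"type":"array","items":{"type":"array","items":{"type":"array","items":{"type":"number"}}}},"squeeze":{"type":"number"}},"required":["increments"]}

```bash
ls; mkdir -p pics; python3 - <<'E'
from bench import r,cams
import cv2,numpy as np
np.set_printoptions(precision=4,suppress=True)
print(r.read_state())
for n in ["top","scene","wrist"]:
    cv2.imwrite(f"pics/{n}0.png",cams.camera(n)[:,:,::-1]); print(n,cams.camera_model(n))
E
```

```text
pics
{'clock': 0.0, 'joint_pos': array([ 1.2858,  0.69  , -0.1945,  1.5664,  0.1573,  0.9025, -0.2151]), 'qvel': array([ 0.001 , -0.0003, -0.0003, -0.0021,  0.001 , -0.0013, -0.0005]), 'joint_torque': array([ -0.0001, -52.7559,  -1.2665, -15.3426,  -0.0525,   0.0065,
         0.0002]), 'eef_pos': array([ 0.1957, -0.5929,  0.2519]), 'ee_rot': array([ 0.4146,  0.5736, -0.4139,  0.5725]), 'force': array([-0.8308, -0.7733, -0.3036]), 'ft_torque': array([ 0.0151, -0.0343,  0.0053]), 'gripper_width': 0.08821112335931065}
top {'mtx': array([[532.4702,   0.    , 309.9692],
       [  0.    , 532.4702, 244.5715],
       [  0.    ,   0.    ,   1.    ]]), 'world_from_camera': array([[ 0.0119, -0.9895,  0.1441,  0.3335],
       [-0.9998, -0.0097,  0.0162, -0.0772],
       [-0.0147, -0.1443, -0.9894,  1.3812],
       [ 0.    ,  0.    ,  0.    ,  1.    ]])}
scene {'mtx': array([[453.298 ,   0.    , 318.3761],
       [  0.    , 453.298 , 245.7067],
       [  0.    ,   0.    ,   1.    ]]), 'world_from_camera': array([[-0.8873, -0.3455,  0.3055,  0.209 ],
       [-0.4609,  0.6401, -0.6147,  0.6315],
       [ 0.0168, -0.6862, -0.7272,  0.8978],
       [ 0.    ,  0.    ,  0.    ,  1.    ]])}
wrist {'mtx': array([[417.824 ,   0.    , 323.4461],
       [  0.    , 417.824 , 243.3115],
       [  0.    ,   0.    ,   1.    ]]), 'mount': array([[ 0.0004, -0.2844,  0.9587, -0.1317],
       [-0.0009, -0.9587, -0.2844,  0.0743],
       [ 1.    , -0.0008, -0.0006,  0.0001],
       [ 0.    ,  0.    ,  0.    ,  1.    ]])}
```

View pics/top0.png

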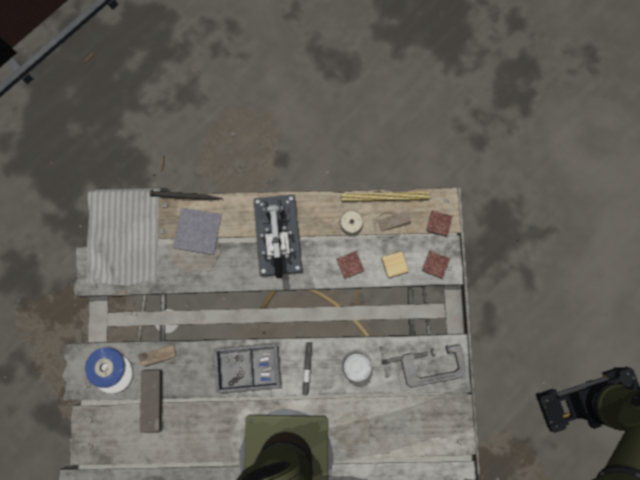

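View pics/scene0.png

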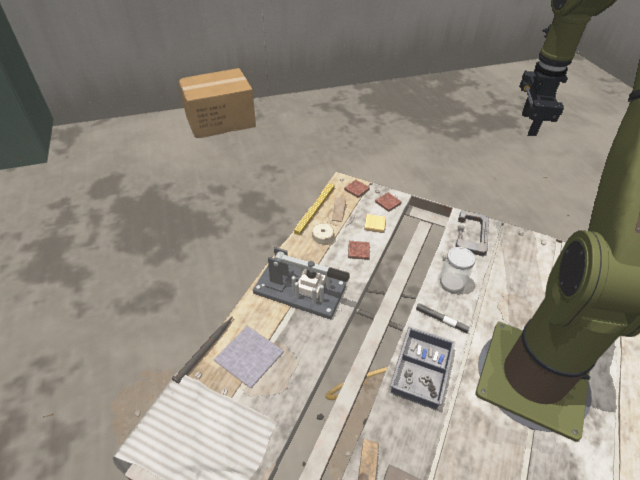

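The top view shows the jig at about (278,235), the mat at (198,231), and the felt wheel at (351,222). The packer is at (395,264), and there are three tiles at (350,264), (435,264) and (439,223). The scene view agrees. I'll enlarge the top view.

```bash
python3 - <<'E'
import cv2
i=cv2.imread("pics/top0.png")[185:300,165:465]
j=cv2.imread("pics/top0.png")[185:295,240:320]
a=cv2.resize(i,None,fx=2.66,fy=2.66,interpolation=cv2.INTER_CUBIC)
cv2.imwrite("pics/c1.png",a)
cv2.imwrite("pics/c2.png",cv2.resize(j,None,fx=5,fy=5,interpolation=cv2.INTER_CUBIC))
E
cat > h.py <<'E'
import numpy as np, cv2
from bench import r,cams
from scipy.spatial.transform import Rotation as R
np.set_printoptions(precision=4,suppress=True)
def ray(name,uv,z,T=None):
    m=cams.camera_model(name); T=m["world_from_camera"] if T is None else T
    d=T[:3,:3]@np.linalg.solve(m["mtx"],[uv[0],uv[1],1.]); p=T[:3,3]
    return (p+d*(z-p[2])/d[2])
def proj(name,P,T=None):
    m=cams.camera_model(name); T=m["world_from_camera"] if T is None else T
    c=(np.atleast_2d(P)-T[:3,3])@T[:3,:3]; q=c@m["mtx"].T; return q[:,:2]/q[:,2:]
def tool(s=None):
    s=s or r.read_state(); T=np.eye(4); T[:3,:3]=R.from_quat(s["ee_rot"]).as_matrix(); T[:3,3]=s["eef_pos"]; return T
def wristT(): return tool()@cams.camera_model("wrist")["mount"]
def snap(name,fn,crop=None,f=1):
    T=wristT() if name=="wrist" else None
    i=cams.camera(name)[:,:,::-1]; cv2.imwrite(f"pics/{fn}_raw.png",i)
    if T is not None: np.save(f"pics/{fn}.npy",T)
    if crop: i=i[crop[1]:crop[3],crop[0]:crop[2]]
    cv2.imwrite(f"pics/{fn}.png",cv2.resize(i,None,fx=f,fy=f,interpolation=cv2.INTER_CUBIC)); return i,T
def rel(P,yaw=None):
    """row numbers to bring TCP to world P; yaw: desired world angle of jaw axis (mod pi)"""
    T=tool(); d=T[:3,:3].T@(np.array(P)-T[:3,3]); z=T[:3,2]; y0=np.arctan2(z[1],z[0]); out=d/0.4
    t=0
    if yaw is not None:
        a=(yaw-y0+np.pi/2)%np.pi-np.pi/2   # world +z turn; tool x points down => -
        t=a*np.sign(T[2,0])/np.pi
    print("eef",T[:3,3],"jaw yaw",round(y0,4),"shift",out,"turn",round(t,4)); return out,t
E
python3 - <<'E'
from h import *
T=tool();print(T)
for n,uv,z in [("jigtop",(278,235),.018),("mat",(198,231),.005),("felt",(351,221),.025),("t1",(350,264),.01),("pk",(395,264),.014),("t2",(435,264),.01),("t3",(439,223),.01)]:
    print(n,ray("top",uv,z))
E
```

```text
[[-0.0005  0.9496  0.3135  0.1957]
 [ 0.0013  0.3135 -0.9496 -0.5931]
 [-1.     -0.0001 -0.0014  0.2521]
 [ 0.      0.      0.      1.    ]]
jigtop [0.5563 0.0285 0.018 ]
mat [0.5671 0.2403 0.005 ]
felt [ 0.5937 -0.1604  0.025 ]
t1 [ 0.4835 -0.1588  0.01  ]
pk [ 0.4842 -0.2744  0.014 ]
t2 [ 0.4857 -0.3779  0.01  ]
t3 [ 0.5934 -0.3906  0.01  ]
```

View pics/c2.png

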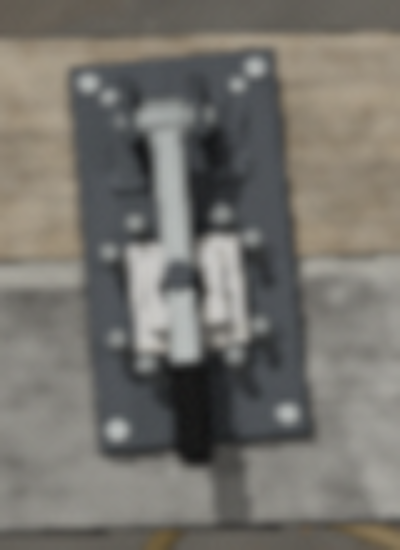

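```bash
cat > jig.py <<'E'
from h import *
from scipy.optimize import least_squares
L=lambda pts:[((x+.5)/5-.5+240,(y+.5)/5-.5+185) for x,y in pts]
pins=L([(135,222),(222,215),(252,237),(262,325),(236,355),(148,364),(117,338),(108,252)])
loc=np.array([(-22,35.5),(22,35.5),(35.5,22),(35.5,-22),(22,-35.5),(-22,-35.5),(-35.5,-22),(-35.5,22)])/1000
base=L([(70,70),(274,50),(311,437),(104,455)])
bl=np.array([(-55,133),(55,133),(55,-73),(-55,-73)])/1000
def W(p,l,z): 
    c,s=np.cos(p[2]),np.sin(p[2]); return np.c_[p[0]+c*l[:,0]-s*l[:,1],p[1]+s*l[:,0]+c*l[:,1],np.full(len(l),z)]
f=lambda p:np.r_[proj("top",W(p,loc,.074))-pins,proj("top",W(p,bl,.018))-base].ravel()
if __name__=="__main__":
    s=least_squares(f,[.53,.03,-1.57],loss="soft_l1"); print(s.x,s.fun.reshape(-1,2))
    p=s.x; np.save("jigpose.npy",p)
    print("grip0",W(p,np.array([[0,80-146*np.cos(.03)]])/1000,.104))
E
python3 jig.py; python3 -c "
from h import *
p=np.load('jigpose.npy');rel([0.47,p[1]+.01,.252],p[2])"
```

```text
[ 0.5284  0.0271 -1.4615] [[ 0.0414  0.3158]
 [ 0.1933 -0.0175]
 [ 0.0751  0.3613]
 [-0.2966  0.1791]
 [-0.0213  0.0928]
 [-0.1103  0.0392]
 [ 0.202   0.393 ]
 [ 0.5109  0.1621]
 [-0.6071 -0.7805]
 [ 0.2894 -0.8991]
 [ 0.346  -0.458 ]
 [-0.8614  0.1479]]
grip0 [[0.4629 0.0199 0.104 ]]
eef [ 0.1957 -0.5931  0.2521] jaw yaw -1.2519 shift [ 0.0019  1.145  -1.281 ] turn 0.0667
```

View pics/c1.png

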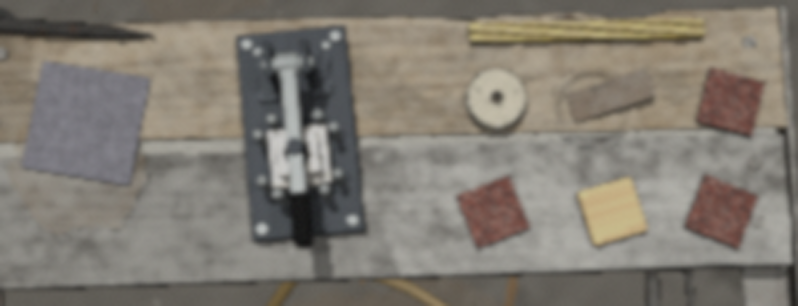

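The crop shows all the objects clearly, and the jig fit leaves residuals under 1 px. I'll move towards the clamp handle.

Emit:
{"op": "move_arm", "data": {"increments": [[[0, 0, 0.87, -0.61, 0.067], [0, 0, 0.87, -0.61, 0.067], [0, 0, 0.87, -0.61, 0.067], [0, 0, 0.87, -0.61, 0.067], [0, 0, 0.87, -0.61, 0.067], [0, 0, 0.87, -0.61, 0.067], [0, 0, 0.87, -0.61, 0.067], [0, 0, 0.87, -0.61, 0.067]]]}}

```text
clock: 0.82
eef_pos: [0.3959, -0.3244, 0.2527]
ee_rot: [0.472, 0.526, -0.472, 0.526]
force: [0.8, 0.2, -0.3]
gripper_width: 0.0879
```

```bash
python3 -c "
from h import *
p=np.load('jigpose.npy');rel([0.463,.020,.2],p[2])"
```

```text
eef [ 0.3959 -0.3244  0.2527] jaw yaw -1.4626 shift [ 0.1318  0.2599 -0.8378] turn -0.0003
```

Emit:
{"op": "move_arm", "data": {"increments": [[[0, 0.13, 0.26, -0.838, 0], [0, 0.13, 0.26, -0.838, 0], [0, 0.13, 0.26, -0.838, 0], [0, 0.13, 0.26, -0.838, 0], [0, 0.13, 0.26, -0.838, 0], [0, 0.13, 0.26, -0.838, 0], [0, 0.13, 0.26, -0.838, 0], [0, 0.13, 0.26, -0.838, 0]]]}}

```text
clock: 1.48
eef_pos: [0.4582, -0.0006, 0.2036]
ee_rot: [0.472, 0.526, -0.472, 0.526]
force: [0.7, 1.3, -0.2]
gripper_width: 0.0877
```

```bash
python3 -c "
from h import *
i,T=snap('wrist','w1')
p=np.load('jigpose.npy');rel([0.463,.020,.2],p[2])
print(proj('wrist',[[.463,.02,.114],[p[0],p[1],.074]],T))"
```

```text
eef [0.4601 0.0106 0.2027] jaw yaw -1.447 shift [ 0.007   0.0101 -0.0223] turn 0.0046
[[287.7505 246.1623]
 [290.5238 122.0021]]
```

View pics/w1.png

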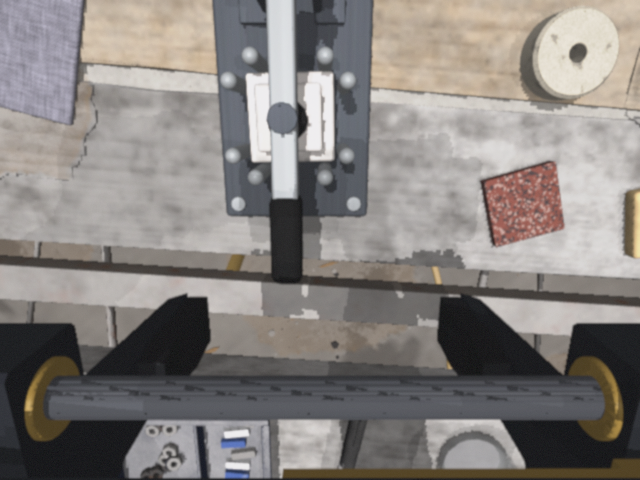

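The wrist view shows the handle's top centre at about (286,242), close to the predicted (288,246), with the block and pins below the arm. The wheel and one tile are in view too. I'll descend partway.

Emit:
{"op": "move_arm", "data": {"increments": [[[0, 0.1, 0.003, -0.02, 0], [0, 0.1, 0.003, -0.02, 0], [0, 0.1, 0.003, -0.02, 0], [0, 0.1, 0.003, -0.02, 0]]]}}

```text
clock: 1.87
eef_pos: [0.4584, 0.0041, 0.1647]
ee_rot: [0.472, 0.526, -0.473, 0.526]
force: [-0.2, -0.0, 0.4]
gripper_width: 0.088
```

```bash
python3 -c "
from h import *
p=np.load('jigpose.npy');rel([0.463,.020,.099],p[2])"
```

```text
eef [0.4584 0.0041 0.1647] jaw yaw -1.4644 shift [ 0.1643  0.0158 -0.0384] turn -0.0009
```

Emit:
{"op": "move_arm", "data": {"increments": [[[0, 0.08, 0.015, -0.038, 0], [0, 0.164, 0.015, -0.038, 0], [0, 0.164, 0.015, -0.038, 0], [0, 0.164, 0.015, -0.038, 0], [1, 0.164, 0.015, -0.038, 0], [1, 0.164, 0.015, -0.038, 0], [1, 0.164, 0.015, -0.038, 0], [1, 0.164, 0.015, -0.038, 0]]], "squeeze": 15}}

```text
clock: 2.53
eef_pos: [0.4637, 0.0209, 0.0998]
ee_rot: [0.473, 0.525, -0.472, 0.527]
force: [0.3, 0.6, 0.2]
gripper_width: 0.0637
```

Emit:
{"op": "move_arm", "data": {"increments": [[[1, 0, 0, 0, 0], [1, 0, 0, 0, 0], [1, 0, 0, 0, 0], [1, 0, 0, 0, 0]]]}}

```text
clock: 2.87
eef_pos: [0.4628, 0.0213, 0.0983]
ee_rot: [0.472, 0.526, -0.472, 0.526]
force: [0.5, 0.4, 0.1]
gripper_width: 0.0371
```

```bash
python3 -c "
from h import *
from jig import W
p=np.load('jigpose.npy')
T=tool();g=T[:3,3]-.005*T[:3,0]
print(g)
h=W(p,np.array([[0,.08]]),.1)[0];d=g-h;y=np.array([-np.sin(p[2]),np.cos(p[2]),0]);print('jy',d@y,'jx',d@[np.cos(p[2]),np.sin(p[2]),0],d[2])
rad=np.hypot(d@y,d[2]);a0=np.arctan2(d[2],-(d@y));print('r,a',rad,a0)
Tt=T[:3,:3]
for a in [.2,.4,.6,.8,1,1.2,1.4,1.6,1.75,1.85]:
    q=h+rad*(np.array([0,0,1])*np.sin(a)-y*np.cos(a))+(d-(d@y)*y-[0,0,d[2]])
    print(a,Tt.T@(q-g)/.4)"
```

```text
[0.4628 0.0213 0.1033]
jy -0.14580403335470385 jx -0.0013929474111353843 0.003324978015950844
r,a 0.1458419405428567 0.022800479130009387
0.2 [-0.0641  0.0072 -0.    ]
0.4 [-0.1337  0.0287 -0.    ]
0.6 [-0.1976  0.0636 -0.    ]
0.8 [-0.2532  0.1105 -0.0001]
1 [-0.2985  0.1675 -0.0001]
1.2 [-0.3315  0.2324 -0.0002]
1.4 [-0.351   0.3025 -0.0002]
1.6 [-0.3561  0.3752 -0.0003]
1.75 [-0.3504  0.4295 -0.0003]
1.85 [-0.3422  0.465  -0.0003]
```

Emit:
{"op": "move_arm", "data": {"increments": [[[1, 0, 0, 0, 0], [1, 0, 0, 0, 0], [1, 0, 0, 0, 0], [1, 0, 0, 0, 0], [1, -0.03, 0.001, 0, 0], [1, -0.064, 0.007, 0, 0], [1, -0.1, 0.017, 0, 0], [1, -0.134, 0.029, 0, 0]]]}}

```text
clock: 3.53
eef_pos: [0.4726, 0.0223, 0.152]
ee_rot: [0.471, 0.527, -0.473, 0.525]
force: [-1.1, 0.4, -2.6]
gripper_width: 0.0179
```

```bash
python3 -c "
from h import *
print(r.read_state()['force'],r.read_state()['gripper_width'],tool()[:3,3])"
```

```text
[-1.1256  0.3639 -2.6194] 0.01792223480852844 [0.4726 0.0223 0.152 ]
```

Emit:
{"op": "move_arm", "data": {"increments": [[[1, -0.064, 0.035, 0, 0], [1, -0.12, 0.082, 0, 0], [1, -0.165, 0.139, 0, 0], [1, -0.198, 0.204, 0, 0], [1, -0.217, 0.274, 0, 0], [1, -0.222, 0.346, 0, 0], [1, -0.216, 0.4, 0, 0], [1, -0.208, 0.436, 0, 0]]]}}

```text
clock: 4.2
eef_pos: [0.6497, 0.0415, 0.2357]
ee_rot: [0.473, 0.526, -0.472, 0.527]
force: [-1.2, 0.1, 3.6]
gripper_width: 0.0178
```

Emit:
{"op": "move_arm", "data": {"increments": [[[1, 0, 0, 0, 0], [0, 0, 0, 0, 0], [0, 0, 0, 0, 0], [0, 0, 0, 0, 0], [0, 0, 0, 0, 0], [0, 0, 0, 0, 0], [0, -0.1, 0, 0, 0], [0, -0.1, 0, 0, 0]]]}}

```text
clock: 4.87
eef_pos: [0.6506, 0.0415, 0.2807]
ee_rot: [0.475, 0.524, -0.47, 0.528]
force: [1.8, 0.4, 1.6]
gripper_width: 0.0624
```

```bash
python3 -c "
from h import *
snap('scene','s1',(240,180,400,340),3)
p=np.load('jigpose.npy');rel([p[0],p[1],.3],p[2])"
```

```text
eef [0.6499 0.0414 0.2787] jaw yaw -1.4627 shift [-0.0555 -0.3054  0.0029] turn -0.0004
```

View pics/s1.png

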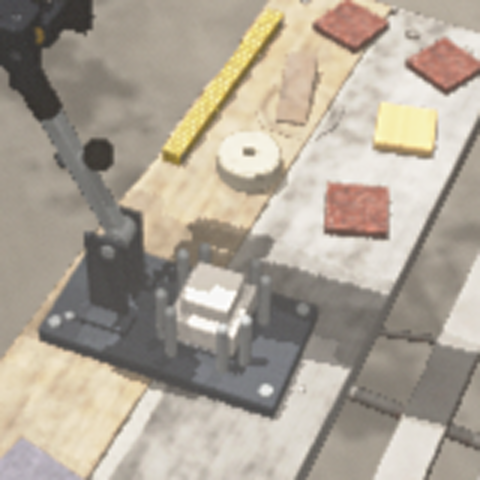

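The scene view shows the clamp arm thrown back open and the block standing free between the pins. I'll check whether a half turn is possible, since that keeps the camera clear of the open clamp.

```bash
python3 -c "
from h import *
print(r.read_state()['joint_pos'])
from jig import W
p=np.load('jigpose.npy')
L=lambda P:np.array([((x)/2.66-.3+165,y/2.66-.3+185) for x,y in P])
O={'A':(.010,[(458,196),(511,178),(528,230),(478,249)]),'P':(.014,[(578,191),(634,178),(648,230),(596,245)]),'B':(.01,[(702,175),(758,192),(740,248),(686,230)]),'C':(.01,[(711,68),(763,82),(750,135),(698,122)]),'M':(.005,[(44,61),(150,78),(130,185),(22,167)])}
for n,(z,c) in O.items():
    q=np.array([ray('top',u,z) for u in L(c)]);e=np.roll(q,-1,0)-q;a=np.arctan2(e[:,1],e[:,0])
    print(n,q.mean(0),'side',np.linalg.norm(e,axis=1),'yaw mod90',np.angle(np.exp(4j*a).sum())/4)
print('F',ray('top',(497/2.66+164.7,96/2.66+184.7),.025))
"
```

```text
[-0.1283  0.6918 -0.0118  1.462   0.0095  0.9803 -1.6054]
A [ 0.4813 -0.1597  0.01  ] side [0.0547 0.0533 0.052  0.0551] yaw mod90 0.3474913938717539
P [ 0.4842 -0.2757  0.014 ] side [0.056  0.0521 0.0525 0.055 ] yaw mod90 0.27296424436647376
B [ 0.4855 -0.3803  0.01  ] side [0.0562 0.0578 0.0544 0.0564] yaw mod90 -0.30855572973700485
C [ 0.5936 -0.3915  0.01  ] side [0.0524 0.0547 0.0519 0.0558] yaw mod90 -0.2533662747966259
M [0.5678 0.2424 0.005 ] side [0.1077 0.1084 0.1087 0.108 ] yaw mod90 -0.15231079127813604
F [ 0.5943 -0.1618  0.025 ]
```

Emit:
{"op": "move_arm", "data": {"increments": [[[0, -0.1, 0, 0, 0], [0, -0.12, -0.05, 0, 0], [0, -0.12, -0.3, 0, 0.1], [0, -0.12, -0.3, 0, 0.2], [0, -0.12, -0.3, 0, 0.3], [0, -0.12, -0.3, 0, 0.3], [0, -0.12, -0.3, 0, 0.3], [0, -0.12, -0.3, 0, 0.3]]]}}

```text
clock: 5.58
eef_pos: [0.5275, 0.0283, 0.323]
ee_rot: [-0.633, -0.315, 0.633, -0.315]
force: [0.5, 0.7, 0.4]
gripper_width: 0.0879
```

```bash
python3 -c "
from h import *
print(r.read_state()['joint_pos'])
p=np.load('jigpose.npy');rel([p[0],p[1],.25],p[2])"
```

```text
[-0.2685  0.4788  0.2004  1.7746 -0.1176  0.9003 -2.2355]
eef [0.5275 0.0283 0.323 ] jaw yaw -2.2188 shift [0.1825 0.0037 0.0011] turn -0.241
```

Emit:
{"op": "move_arm", "data": {"increments": [[[0, 0, 0, 0, -0.31], [0, 0, 0, 0, -0.31], [0, 0, 0, 0, -0.31], [0, 0, 0, 0, -0.31], [0, 0, 0, 0, -0.31], [0, 0, 0, 0, -0.31], [0, 0, 0, 0, -0.31], [0, 0, 0, 0, -0.31]]]}}

```text
clock: 6.25
eef_pos: [0.5278, 0.0283, 0.3226]
ee_rot: [0.408, 0.577, -0.409, 0.577]
force: [-0.8, 0.1, 0.0]
gripper_width: 0.0884
```

Emit:
{"op": "move_arm", "data": {"increments": [[[0, 0, 0, 0, -0.31], [0, 0, 0, 0, -0.31], [0, 0, 0, 0, -0.31], [0, 0, 0, 0, -0.31], [0, 0, 0, 0, -0.31], [0, 0, 0, 0, -0.31], [0, 0, 0, 0, -0.31], [0, 0, 0, 0, -0.31]]]}}

```text
clock: 6.92
eef_pos: [0.5279, 0.0282, 0.3226]
ee_rot: [0.091, 0.702, -0.091, 0.701]
force: [0.3, 0.1, 1.2]
gripper_width: 0.0882
```

Emit:
{"op": "move_arm", "data": {"increments": [[[0, 0, 0, 0, -0.31], [0, 0, 0, 0, -0.31], [0, 0, 0, 0, -0.31], [0, 0, 0, 0, -0.31], [0, 0, 0, 0, -0.31], [0, 0, 0, 0, -0.31], [0, 0, 0, 0, -0.31], [0, 0, 0, 0, -0.31]]]}}

```text
clock: 7.58
eef_pos: [0.5279, 0.0281, 0.3226]
ee_rot: [-0.248, 0.663, 0.248, 0.662]
force: [0.4, 0.2, -0.6]
gripper_width: 0.0881
```

Emit:
{"op": "move_arm", "data": {"increments": [[[0, 0.18, 0, 0, -0.31], [0, 0.18, 0, 0, -0.31], [0, 0.18, 0, 0, -0.31], [0, 0.18, 0, 0, -0.31], [0, 0.18, 0, 0, -0.31], [0, 0.18, 0, 0, -0.31], [0, 0.18, 0, 0, -0.31], [0, 0.18, 0, 0, -0.31]]]}}

```text
clock: 8.25
eef_pos: [0.5279, 0.0281, 0.2506]
ee_rot: [-0.528, 0.47, 0.529, 0.469]
force: [-0.4, 0.5, -0.7]
gripper_width: 0.0879
```

```bash
python3 -c "
from h import *
print(r.read_state()['joint_pos'],tool())
p=np.load('jigpose.npy');rel([p[0],p[1],.14],p[2])
i,T=snap('wrist','w2')
from jig import W,loc
print(proj('wrist',[[*p[:2],.072]],T),proj('wrist',W(p,loc,.074),T))
"
```

```text
[ 0.3635  0.6831 -0.854   1.8379  0.6396  0.9223  0.9025] [[-0.0009 -0.993  -0.1181  0.5279]
 [-0.0002 -0.1181  0.993   0.0281]
 [-1.      0.0009 -0.0001  0.2506]
 [ 0.      0.      0.      1.    ]]
eef [0.5279 0.0281 0.2506] jaw yaw 1.6892 shift [ 0.2764 -0.0011 -0.0027] turn 0.0029
[[321.8639 219.198 ]] [[349.6856 264.3084]
 [293.3683 263.8788]
 [275.6611 247.2211]
 [274.2203 190.521 ]
 [292.181  172.3474]
 [352.2071 172.8403]
 [369.8828 191.2952]
 [367.6171 247.9322]]
```

View pics/w2.png

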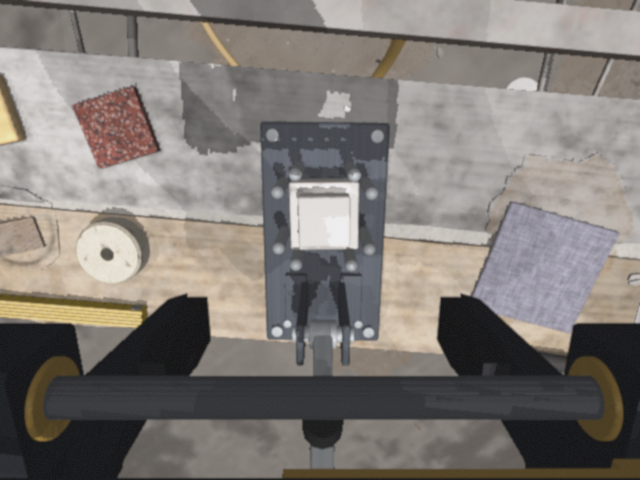

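The half-turned wrist view shows the pins about 2 px from the prediction, so the jig sits about 1.5 mm off in -x, which matches the handle grip. The block top is at (325,220) and free, so I'll grip its foot.

Emit:
{"op": "move_arm", "data": {"increments": [[[0, 0.1, -0.004, 0.001, 0.003], [0, 0.2, -0.004, 0.001, 0.003], [0, 0.3, -0.004, 0.001, 0.003], [0, 0.38, -0.004, 0.001, 0.003], [0, 0.44, -0.004, 0.001, 0.003], [0, 0.49, -0.004, 0.001, 0.003], [0, 0.519, -0.004, 0.001, 0.003], [0, 0.519, -0.004, 0.001, 0.003]]]}}

```text
clock: 8.97
eef_pos: [0.5282, 0.0285, 0.041]
ee_rot: [-0.524, 0.475, 0.526, 0.473]
force: [0.2, 0.2, 0.3]
gripper_width: 0.0883
```

Emit:
{"op": "move_arm", "data": {"increments": [[[1, 0, 0, 0, 0], [1, 0, 0, 0, 0], [1, 0, 0, 0, 0], [1, 0, 0, 0, 0], [1, 0, 0, 0, 0], [1, 0, 0, 0, 0], [1, 0, 0, 0, 0], [1, 0, 0, 0, 0]]], "squeeze": 40}}

```text
clock: 9.63
eef_pos: [0.5305, 0.0288, 0.0442]
ee_rot: [0.525, -0.474, -0.525, -0.474]
force: [-1.4, -0.4, 5.6]
gripper_width: 0.0561
```

```bash
python3 -c "
from h import *
p=np.load('jigpose.npy');p+=[.001,.0015,0];np.save('jigpose.npy',p)
print(tool()[:3,3],r.read_state()['gripper_width'])
rel([.568,.2424,.15])"
```

```text
[0.5305 0.0288 0.0442] 0.05607592497311871
eef [0.5305 0.0288 0.0442] jaw yaw 1.6734 shift [-0.2646 -0.1484  0.5214] turn 0
```

Emit:
{"op": "move_arm", "data": {"increments": [[[1, -0.05, 0, 0, 0], [1, -0.12, 0, 0, 0], [1, -0.2, 0, 0, 0], [1, -0.26, -0.03, 0.1, 0], [1, -0.26, -0.07, 0.2, 0], [1, -0.26, -0.1, 0.3, 0], [1, -0.26, -0.13, 0.4, 0], [1, -0.26, -0.15, 0.48, 0]]]}}

```text
clock: 10.3
eef_pos: [0.5701, 0.2276, 0.1473]
ee_rot: [0.525, -0.474, -0.525, -0.474]
force: [0.9, -0.6, -3.2]
gripper_width: 0.0556
```

Emit:
{"op": "move_arm", "data": {"increments": [[[1, 0, 0, 0.04, 0], [1, 0, 0, 0.04, 0], [1, 0, 0, 0.04, 0], [1, 0, 0, 0.04, 0]]]}}

```text
clock: 10.63
eef_pos: [0.5681, 0.2398, 0.1466]
ee_rot: [0.525, -0.475, -0.524, -0.473]
force: [-0.1, -1.0, -3.4]
gripper_width: 0.0554
```

```bash
python3 -c "
from h import *
print(r.read_state()['gripper_width'])
rel([.568,.2424,.025])"
```

```text
0.05542685720244107
eef [0.5681 0.2398 0.1466] jaw yaw 1.6726 shift [ 0.304  -0.0008  0.0073] turn 0
```

Emit:
{"op": "move_arm", "data": {"increments": [[[1, 0.1, 0, 0.007, 0], [1, 0.19, 0, 0.007, 0], [1, 0.25, 0, 0.007, 0], [1, 0.28, 0, 0.007, 0], [1, 0.297, 0, 0.007, 0], [1, 0.303, 0, 0.007, 0], [1, 0.308, 0, 0.007, 0], [1, 0.308, 0, 0.007, 0]]]}}

```text
clock: 11.3
eef_pos: [0.5689, 0.245, 0.0254]
ee_rot: [0.525, -0.473, -0.525, -0.474]
force: [0.7, 0.2, -2.2]
gripper_width: 0.0555
```

```bash
python3 -c "
from h import *
print(r.read_state()['gripper_width'],r.read_state()['force'],tool()[:3,3])"
```

```text
0.05551698087733918 [ 0.6636  0.1787 -2.2252] [0.5689 0.245  0.0254]
```

Emit:
{"op": "move_arm", "data": {"increments": [[[1, 0.005, 0, 0, 0], [1, 0.006, 0, 0, 0], [1, 0.006, 0, 0, 0], [0.5, 0.006, 0, 0, 0], [0, 0.006, 0, 0, 0], [0, 0.006, 0, 0, 0], [0, 0.006, 0, 0, 0], [0, 0.006, 0, 0, 0]]]}}

```text
clock: 11.97
eef_pos: [0.5679, 0.2448, 0.0217]
ee_rot: [-0.525, 0.474, 0.525, 0.474]
force: [0.1, 0.0, 0.6]
gripper_width: 0.0801
```

Emit:
{"op": "move_arm", "data": {"increments": [[[0, -0.05, 0, 0, 0], [0, -0.1, 0, 0, 0], [0, -0.2, 0, 0, 0], [0, -0.3, 0, 0, 0], [0, -0.4, 0, 0, 0], [0, -0.4, 0, 0, 0], [0, -0.4, 0, 0, 0], [0, -0.4, 0, 0, 0]]]}}

```text
clock: 12.63
eef_pos: [0.5678, 0.2441, 0.1812]
ee_rot: [0.525, -0.474, -0.525, -0.473]
force: [0.5, -0.4, -0.5]
gripper_width: 0.0882
```

```bash
python3 -c "
from h import *
print(r.read_state()['gripper_width'],tool()[:3,3])
i,_=snap('top','t2'); T=cams.camera_model('top')
a=cv2.resize(i[185:300,165:465],None,fx=2.66,fy=2.66,interpolation=cv2.INTER_CUBIC);cv2.imwrite('pics/t2.png',a)
rel([.49,-.2757,.25])"
```

```text
0.0881625681976727 [0.5678 0.2441 0.1812]
eef [0.5674 0.2438 0.1804] jaw yaw 1.6737 shift [-0.1711  0.3262 -1.2724] turn 0
```

View pics/t2.png

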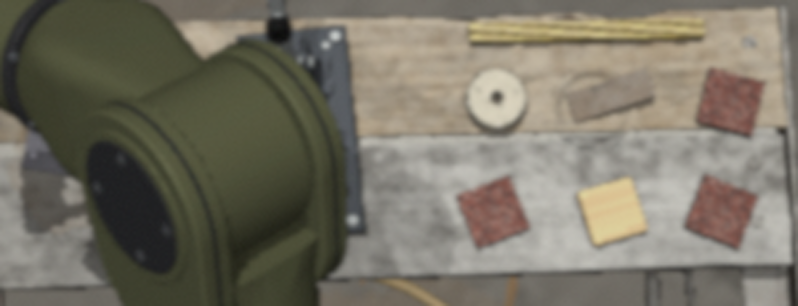

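The top view still shows the packer, the three tiles and the wheel in their places; the arm hides the block for now. I'll move to the packer.

Emit:
{"op": "move_arm", "data": {"increments": [[[0, -0.17, 0.1, -0.1, 0], [0, -0.17, 0.3, -0.8, 0], [0, -0.17, 0.3, -0.8, 0], [0, -0.17, 0.3, -0.8, 0], [0, -0.17, 0.3, -0.8, 0], [0, -0.17, 0.3, -0.8, 0], [0, -0.17, 0.3, -0.8, 0], [0, -0.17, 0.3, -0.8, 0]]]}}

```text
clock: 13.35
eef_pos: [0.4859, -0.0607, 0.2453]
ee_rot: [-0.524, 0.474, 0.526, 0.473]
force: [0.3, -0.9, -0.3]
gripper_width: 0.0881
```

```bash
python3 -c "
from h import *
rel([.45,-.2757,.25],.273)"
```

```text
eef [ 0.4859 -0.0607  0.2453] jaw yaw 1.674 shift [-0.0116  0.1448 -0.5253] turn 0.446
```

Emit:
{"op": "move_arm", "data": {"increments": [[[0, -0.01, 0.145, -0.51, -0.054], [0, -0.01, 0.145, -0.51, -0.054], [0, -0.01, 0.145, -0.51, -0.054], [0, -0.01, 0.145, -0.51, -0.054], [0, -0.01, 0.145, -0.51, -0.054], [0, -0.01, 0.145, -0.51, -0.054], [0, -0.01, 0.145, -0.51, -0.054], [0, -0.01, 0.145, -0.51, -0.054]]]}}

```text
clock: 14.02
eef_pos: [0.4504, -0.2666, 0.2495]
ee_rot: [-0.562, 0.427, 0.564, 0.428]
force: [0.9, 0.1, -0.4]
gripper_width: 0.0884
```

```bash
cat >> h.py <<'E'
def find(kind,near,z,T,img,side=.056):
    """square/round top face by colour in wrist picture -> centre, yaw(mod90)"""
    hsv=cv2.cvtColor(img,cv2.COLOR_BGR2HSV)
    rng={"red":[((0,80,40),(12,255,255)),((168,80,40),(180,255,255))],"yel":[((15,70,150),(32,255,255))]}[kind]
    m=sum(cv2.inRange(hsv,a,b) for a,b in rng); m=cv2.morphologyEx(m,cv2.MORPH_CLOSE,np.ones((7,7)))
    m=cv2.morphologyEx(m,cv2.MORPH_OPEN,np.ones((7,7)))
    best=None
    for c in cv2.findContours(m,cv2.RETR_EXTERNAL,cv2.CHAIN_APPROX_NONE)[0]:
        if cv2.contourArea(c)<1500: continue
        w=np.array([ray("wrist",u,z,T)[:2] for u in c[:,0,:].astype(float)])
        (cx,cy),(a,b),ang=cv2.minAreaRect((w*1e4).astype(np.float32))
        d=np.hypot(cx/1e4-near[0],cy/1e4-near[1])
        yaw=(np.deg2rad(ang)+np.pi/4)%(np.pi/2)-np.pi/4
        if best is None or d<best[0]: best=(d,np.array([cx,cy])/1e4,yaw,(a/10,b/10))
    print(kind,best); return best
E
python3 -c "
from h import *
i,T=snap('wrist','w3')
b=find('yel',(.484,-.276),.014,T,i)
rel([*b[1],.05],b[2]+np.pi/2)"
```

```text
yel (np.float64(0.002404169748572637), array([ 0.4848, -0.2737]), np.float64(0.3000960104591388), (54.296844482421875, 54.34041137695313))
eef [ 0.451  -0.2656  0.25  ] jaw yaw 1.8458 shift [ 0.4999 -0.076  -0.0435] turn -0.008
```

View pics/w3.png

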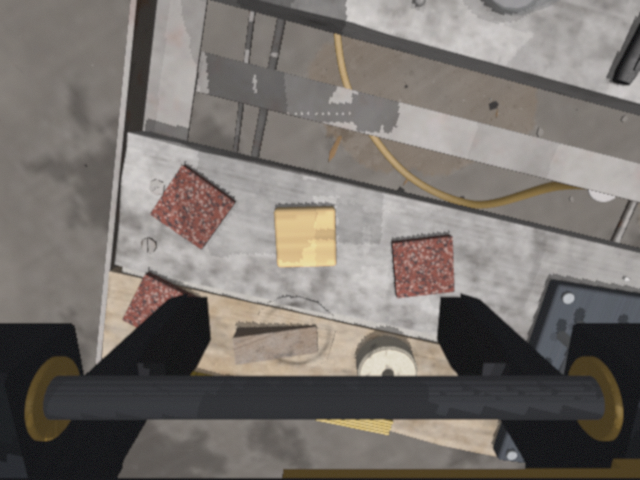

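The wrist view shows the packer at (306,236) and the tiles at (193,207), (423,265) and (155,300). I'll take the packer.

Emit:
{"op": "move_arm", "data": {"increments": [[[0, 0.1, -0.076, -0.043, -0.008], [0, 0.2, -0.076, -0.043, -0.008], [0, 0.3, -0.076, -0.043, -0.008], [0, 0.4, -0.076, -0.043, -0.008], [0, 0.48, -0.076, -0.043, -0.008], [0, 0.54, -0.076, -0.043, -0.008], [0, 0.57, -0.076, -0.043, -0.008], [0, 0.58, -0.076, -0.043, -0.008]]]}}

```text
clock: 14.73
eef_pos: [0.4846, -0.2733, 0.017]
ee_rot: [-0.568, 0.419, 0.571, 0.419]
force: [-0.0, 0.0, 0.7]
gripper_width: 0.0881
```

Emit:
{"op": "move_arm", "data": {"increments": [[[1, 0, 0, 0, 0], [1, 0, 0, 0, 0], [1, 0, 0, 0, 0], [1, 0, 0, 0, 0], [1, 0, 0, 0, 0], [1, 0, 0, 0, 0], [1, 0, 0, 0, 0], [1, 0, 0, 0, 0]]], "squeeze": 30}}

```text
clock: 15.4
eef_pos: [0.4854, -0.2762, 0.0198]
ee_rot: [0.569, -0.42, -0.568, -0.42]
force: [-1.2, -0.1, 7.1]
gripper_width: 0.0558
```

```bash
python3 -c "
from h import *
s=r.read_state();print(s['gripper_width'],s['force'])
p=np.load('jigpose.npy');rel([*p[:2],.15],p[2])"
```

```text
0.055751264761408695 [-1.2238 -0.0818  7.1307]
eef [ 0.4854 -0.2762  0.0198] jaw yaw 1.8682 shift [-0.326  -0.3288  0.6958] turn 0.0599
```

Emit:
{"op": "move_arm", "data": {"increments": [[[1, -0.08, 0, 0, 0], [1, -0.16, 0, 0, 0], [1, -0.24, -0.03, 0.05, 0.06], [1, -0.33, -0.3, 0.65, 0.06], [1, -0.33, -0.3, 0.65, 0.06], [1, -0.33, -0.3, 0.65, 0.06], [1, -0.33, -0.3, 0.65, 0.06], [1, -0.33, -0.3, 0.65, 0.06]]]}}

```text
clock: 16.07
eef_pos: [0.5161, -0.0469, 0.1435]
ee_rot: [0.527, -0.472, -0.526, -0.472]
force: [0.8, -0.5, 1.0]
gripper_width: 0.0553
```

```bash
python3 -c "
from h import *
s=r.read_state();print(s['gripper_width'],s['force'])
p=np.load('jigpose.npy');rel([*p[:2],.15],p[2])"
```

```text
0.055272346953183074 [ 0.8151 -0.5224  0.9856]
eef [ 0.5161 -0.0469  0.1435] jaw yaw 1.6795 shift [-0.0163 -0.0536  0.1838] turn -0.0002
```

Emit:
{"op": "move_arm", "data": {"increments": [[[1, 0, -0.053, 0.16, 0], [1, 0, -0.053, 0.16, 0], [1, 0, -0.053, 0.16, 0], [1, 0, -0.053, 0.16, 0], [1, 0, -0.053, 0.16, 0], [1, 0, -0.053, 0.16, 0]]]}}

```text
clock: 16.57
eef_pos: [0.5298, 0.0153, 0.1426]
ee_rot: [0.526, -0.473, -0.526, -0.472]
force: [-0.2, -0.2, -0.8]
gripper_width: 0.0555
```

```bash
python3 -c "
from h import *
s=r.read_state();print(s['gripper_width'],s['force'])
p=np.load('jigpose.npy');rel([*p[:2],.05],p[2])
i,T=snap('wrist','w4')
from jig import W,loc
print(proj('wrist',W(p,loc,.074),T))"
```

```text
0.05554232480652528 [-0.2162 -0.2012 -0.8005]
eef [0.5298 0.0153 0.1426] jaw yaw 1.6774 shift [ 0.2314 -0.0027  0.0335] turn -0.0008
[[389.7522 332.2513]
 [307.325  332.4634]
 [281.2348 309.4248]
 [278.3701 228.1836]
 [305.2044 201.1627]
 [395.8169 200.8658]
 [421.876  227.7341]
 [416.5668 309.0598]]
```

View pics/w4.png

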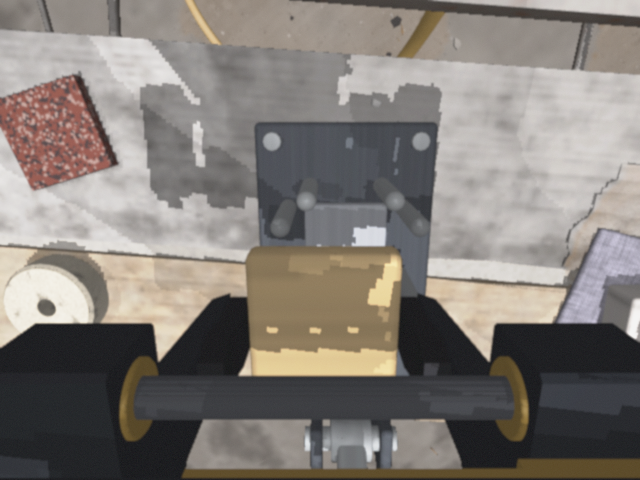

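```bash
python3 -c "
from h import *
T=np.load('pics/w4.npy')
M=T@np.linalg.inv(cams.camera_model('wrist')['mount'])
for xx in (.006,.02):
  c=np.array([[xx,s*.028,t*.028] for s,t in((1,-1),(1,1),(-1,1),(-1,-1))])@M[:3,:3].T+M[:3,3]
  print(proj('wrist',c,T))
for a in (-60,-40,-20,20):
  a=np.deg2rad(a);c=np.array([[.013+np.cos(a)*h+np.sin(a)*w, -np.sin(a)*h+np.cos(a)*w,-.028] for w in(.028,-.028) for h in (-.007,.007)])@M[:3,:3].T+M[:3,3]
  print(np.rad2deg(a),proj('wrist',c,T).ravel())
"
```

```text
[[242.3047 253.4575]
 [403.964  253.2963]
 [396.0997 391.8659]
 [250.4961 392.0184]]
[[249.1738 242.0553]
 [397.1165 241.9084]
 [390.486  370.8424]
 [256.1042 370.9821]]
-59.99999999999999 [233.585  335.0225 235.7265 290.2766 260.0476 337.4201 261.1123 305.5767]
-40.0 [234.6665 302.6323 239.5238 264.4748 257.9073 359.2029 260.5878 328.2603]
-20.0 [237.8241 273.8952 244.2857 248.093  254.6744 378.1562 258.9072 350.6383]
20.0 [247.2315 243.2806 253.5646 245.3719 245.6876 398.2065 252.2809 387.1974]
```

Pins at (306,200), (396,200), (280,228) and (421,226) match the prediction within 2 px. The packer hangs flat and central, and at the right edge the block stands on the mat. I'll lower the packer.

Emit:
{"op": "move_arm", "data": {"increments": [[[1, 0, -0.005, 0.033, 0], [1, 0.03, -0.005, 0.033, 0], [1, 0.06, -0.005, 0.033, 0], [1, 0.09, -0.005, 0.033, 0], [1, 0.09, -0.005, 0.033, 0], [1, 0.09, -0.005, 0.033, 0]]]}}

```text
clock: 17.12
eef_pos: [0.5299, 0.0298, 0.1056]
ee_rot: [-0.526, 0.473, 0.527, 0.471]
force: [-0.3, 0.4, -0.1]
gripper_width: 0.0557
```

```bash
python3 -c "
from h import *
s=r.read_state();print(s['gripper_width'],s['force'])
p=np.load('jigpose.npy');rel([*p[:2],.047],p[2])"
```

```text
0.05569207589480849 [-0.2509  0.4308 -0.1263]
eef [0.5299 0.0298 0.1056] jaw yaw 1.6794 shift [ 0.1464  0.0013 -0.0029] turn -0.0002
```

Emit:
{"op": "move_arm", "data": {"increments": [[[1, 0.04, 0, -0.002, 0], [1, 0.08, 0, -0.002, 0], [1, 0.11, 0, -0.002, 0], [1, 0.13, 0, -0.002, 0], [1, 0.14, 0, -0.002, 0], [1, 0.146, 0, -0.002, 0], [1, 0.15, 0, -0.002, 0], [1, 0.15, 0, -0.002, 0]]]}}

```text
clock: 17.78
eef_pos: [0.5312, 0.0301, 0.0472]
ee_rot: [0.527, -0.472, -0.526, -0.472]
force: [0.1, 0.6, -1.4]
gripper_width: 0.0561
```

```bash
python3 -c "
from h import *
s=r.read_state();print(s['gripper_width'],s['force'],tool()[:3,3])"
```

```text
0.05610137907975159 [ 0.0881  0.5622 -1.4186] [0.5312 0.0301 0.0472]
```

Emit:
{"op": "move_arm", "data": {"increments": [[[1, 0.005, 0, 0, 0], [1, 0.005, 0, 0, 0], [0, 0.005, 0, 0, 0], [0, 0.005, 0, 0, 0], [0, 0.005, 0, 0, 0], [0, 0.005, 0, 0, 0], [0, -0.05, 0, 0, 0], [0, -0.15, 0, 0, 0]]]}}

```text
clock: 18.45
eef_pos: [0.5285, 0.0293, 0.1045]
ee_rot: [-0.525, 0.474, 0.528, 0.47]
force: [0.7, -0.4, -0.2]
gripper_width: 0.0878
```

```bash
python3 -c "
from h import *
s=r.read_state();print(s['gripper_width'],s['force'],tool()[:3,3]); rel([.45,-.16,.25],1.918)"
```

```text
0.08780787580247593 [ 0.7475 -0.449  -0.2345] [0.5285 0.0293 0.1045]
eef [0.5285 0.0293 0.1045] jaw yaw 1.6805 shift [-0.3615  0.2497 -0.4491] turn -0.0756
```

Emit:
{"op": "move_arm", "data": {"increments": [[[0, -0.1, 0, 0, 0], [0, -0.2, 0, 0, 0], [0, -0.3, 0, 0, 0], [0, -0.34, 0, 0, 0], [0, -0.34, 0, 0, 0], [0, -0.34, 0, 0, 0]]]}}

```text
clock: 18.95
eef_pos: [0.5312, 0.0298, 0.2434]
ee_rot: [0.527, -0.472, -0.526, -0.472]
force: [-0.2, -0.9, -0.9]
gripper_width: 0.0883
```

```bash
python3 -c "
from h import *
i,T=snap('wrist','w5')
p=np.load('jigpose.npy');print(p)
find('yel',p[:2],.04,T,i); rel([.45,-.16,.25],1.918)"
```

```text
[ 0.5294  0.0286 -1.4615]
yel (np.float64(0.0027940152045218634), array([0.5316, 0.0303]), np.float64(0.10781974952991769), (55.11475830078125, 54.8208740234375))
eef [0.5304 0.0294 0.2423] jaw yaw 1.6797 shift [-0.0187  0.2514 -0.4489] turn -0.0759
```

Emit:
{"op": "move_arm", "data": {"increments": [[[0, -0.01, 0.251, -0.449, -0.076], [0, -0.01, 0.251, -0.449, -0.076], [0, -0.01, 0.251, -0.449, -0.076], [0, -0.01, 0.251, -0.449, -0.076], [0, -0.01, 0.251, -0.449, -0.076], [0, -0.01, 0.251, -0.449, -0.076], [0, -0.01, 0.251, -0.449, -0.076], [0, -0.01, 0.251, -0.449, -0.076]]]}}

```text
clock: 19.67
eef_pos: [0.4504, -0.1588, 0.2459]
ee_rot: [-0.578, 0.406, 0.58, 0.406]
force: [1.0, 0.7, -0.1]
gripper_width: 0.0876
```

```bash
python3 -c "
from h import *
i,T=snap('wrist','w6')
b=find('red',(.4813,-.1597),.01,T,i)
rel([*b[1],.016],b[2]+np.pi/2)"
```

```text
red (np.float64(0.0025070975453285035), array([ 0.4834, -0.1583]), np.float64(0.3829669256796795), (55.1093505859375, 54.1009521484375))
eef [ 0.4509 -0.158   0.2463] jaw yaw 1.9209 shift [ 0.5757 -0.0758 -0.0295] turn -0.0105
```

Emit:
{"op": "move_arm", "data": {"increments": [[[0, 0.1, -0.075, -0.029, -0.01], [0, 0.2, -0.075, -0.029, -0.01], [0, 0.3, -0.075, -0.029, -0.01], [0, 0.4, -0.075, -0.029, -0.01], [0, 0.48, -0.075, -0.029, -0.01], [0, 0.54, -0.075, -0.029, -0.01], [0, 0.565, -0.075, -0.029, -0.01], [0, 0.575, -0.075, -0.029, -0.01]]]}}

```text
clock: 20.38
eef_pos: [0.4825, -0.1573, 0.0146]
ee_rot: [-0.585, 0.396, 0.587, 0.395]
force: [-0.4, -0.7, 0.7]
gripper_width: 0.0878
```

Emit:
{"op": "move_arm", "data": {"increments": [[[1, 0, 0, 0, 0], [1, 0, 0, 0, 0], [1, 0, 0, 0, 0], [1, 0, 0, 0, 0], [1, 0, 0, 0, 0], [1, 0, 0, 0, 0], [1, 0, 0, 0, 0], [1, 0, 0, 0, 0]]]}}

```text
clock: 21.05
eef_pos: [0.4834, -0.1601, 0.0177]
ee_rot: [0.586, -0.397, -0.585, -0.397]
force: [-0.7, 0.7, 7.4]
gripper_width: 0.0555
```

```bash
python3 -c "
from h import *
s=r.read_state();print(s['gripper_width'],s['force'])
p=np.load('jigpose.npy');rel([p[0]+.001,p[1]+.001,.15],p[2])"
```

```text
0.05546492644336769 [-0.678   0.7387  7.4079]
eef [ 0.4834 -0.1601  0.0177] jaw yaw 1.9501 shift [-0.3306 -0.2853  0.3967] turn 0.086
```

Emit:
{"op": "move_arm", "data": {"increments": [[[1, -0.08, 0, 0, 0], [1, -0.16, 0, 0, 0], [1, -0.25, -0.03, 0.05, 0.086], [1, -0.33, -0.28, 0.39, 0.086], [1, -0.33, -0.28, 0.39, 0.086], [1, -0.33, -0.28, 0.39, 0.086], [1, -0.33, -0.28, 0.39, 0.086], [1, -0.33, -0.28, 0.39, 0.086]]]}}

```text
clock: 21.72
eef_pos: [0.5317, 0.0365, 0.1516]
ee_rot: [-0.528, 0.465, 0.529, 0.474]
force: [1.3, 1.6, -0.3]
gripper_width: 0.0556
```

Emit:
{"op": "move_arm", "data": {"increments": [[[1, 0.05, 0, 0, 0], [1, 0.05, 0, 0, 0], [1, 0.05, 0, 0, 0]]]}}

```text
clock: 21.97
eef_pos: [0.528, 0.0252, 0.1281]
ee_rot: [-0.526, 0.473, 0.527, 0.471]
force: [0.4, -0.5, -1.3]
gripper_width: 0.0558
```

```bash
python3 -c "
from h import *
s=r.read_state();print(s['gripper_width'],s['force'])
p=np.load('jigpose.npy');rel([p[0]+.001,p[1]+.001,.057],p[2])"
```

```text
0.055751470371789916 [ 0.3976 -0.5063 -1.3039]
eef [0.528  0.0252 0.1281] jaw yaw 1.6798 shift [ 0.1778 -0.0077  0.0104] turn -0.0001
```

Emit:
{"op": "move_arm", "data": {"increments": [[[1, 0.03, -0.008, 0.01, 0], [1, 0.05, -0.008, 0.01, 0], [1, 0.05, -0.008, 0.01, 0], [1, 0.05, -0.008, 0.01, 0]]]}}

```text
clock: 22.3
eef_pos: [0.5314, 0.0301, 0.1083]
ee_rot: [-0.526, 0.473, 0.527, 0.472]
force: [-0.3, 0.2, -1.1]
gripper_width: 0.0554
```

```bash
python3 -c "
from h import *
s=r.read_state();print(s['gripper_width'],s['force'])
p=np.load('jigpose.npy');rel([p[0]+.001,p[1]+.001,.057],p[2])"
```

```text
0.055369155979005914 [-0.2676  0.2149 -1.1282]
eef [0.5314 0.0301 0.1083] jaw yaw 1.6796 shift [ 0.1283  0.0026 -0.001 ] turn -0.0002
```

Emit:
{"op": "move_arm", "data": {"increments": [[[1, 0.04, 0.002, -0.001, 0], [1, 0.07, 0.002, -0.001, 0], [1, 0.1, 0.002, -0.001, 0], [1, 0.115, 0.002, -0.001, 0], [1, 0.122, 0.002, -0.001, 0], [1, 0.127, 0.002, -0.001, 0], [1, 0.128, 0.002, -0.001, 0], [1, 0.128, 0.002, -0.001, 0]]]}}

```text
clock: 22.97
eef_pos: [0.531, 0.03, 0.0581]
ee_rot: [0.527, -0.472, -0.526, -0.472]
force: [-0.9, 0.6, -1.7]
gripper_width: 0.0554
```

```bash
python3 -c "
from h import *
s=r.read_state();print(s['gripper_width'],s['force'],tool()[:3,3])"
```

```text
0.05536254203191638 [-0.8674  0.6102 -1.6839] [0.531  0.03   0.0581]
```

Emit:
{"op": "move_arm", "data": {"increments": [[[1, 0.004, 0, 0, 0], [1, 0.004, 0, 0, 0], [0, 0.004, 0, 0, 0], [0, 0.004, 0, 0, 0], [0, 0.004, 0, 0, 0], [0, 0.004, 0, 0, 0], [0, -0.04, 0, 0, 0], [0, -0.13, 0, 0, 0]]]}}

```text
clock: 23.63
eef_pos: [0.529, 0.0294, 0.1073]
ee_rot: [-0.525, 0.474, 0.528, 0.47]
force: [0.2, -0.7, -0.2]
gripper_width: 0.0882
```

Emit:
{"op": "move_arm", "data": {"increments": [[[0, -0.1, 0, 0, 0], [0, -0.2, 0, 0, 0], [0, -0.3, 0, 0, 0], [0, -0.35, 0, 0, 0], [0, -0.35, 0, 0, 0], [0, -0.35, 0, 0, 0]]]}}

```text
clock: 24.13
eef_pos: [0.5316, 0.03, 0.2505]
ee_rot: [0.527, -0.472, -0.526, -0.473]
force: [-0.5, 0.2, -0.3]
gripper_width: 0.0883
```

```bash
python3 -c "
from h import *
i,T=snap('wrist','w7')
p=np.load('jigpose.npy');print(p)
find('red',p[:2],.05,T,i); rel([.45,-.37,.25],1.262)"
```

```text
[ 0.5294  0.0286 -1.4615]
red (np.float64(0.002450898337889565), array([0.5312, 0.0303]), np.float64(0.10777368516543773), (55.431634521484376, 54.96891479492187))
eef [0.5308 0.0296 0.2492] jaw yaw 1.6796 shift [-0.0011  0.3093 -0.9711] turn 0.1329
```

Emit:
{"op": "move_arm", "data": {"increments": [[[0, 0, 0.309, -0.971, 0.133], [0, 0, 0.309, -0.971, 0.133], [0, 0, 0.309, -0.971, 0.133], [0, 0, 0.309, -0.971, 0.133], [0, 0, 0.309, -0.971, 0.133], [0, 0, 0.309, -0.971, 0.133], [0, 0, 0.309, -0.971, 0.133], [0, 0, 0.309, -0.971, 0.133]]]}}

```text
clock: 24.85
eef_pos: [0.4633, -0.2985, 0.2476]
ee_rot: [-0.416, 0.572, 0.418, 0.57]
force: [0.5, 0.8, -0.4]
gripper_width: 0.088
```

```bash
python3 -c "
from h import *
rel([.45,-.37,.25],1.262)"
```

```text
eef [ 0.4633 -0.2985  0.2476] jaw yaw 1.2624 shift [-0.0061 -0.0226 -0.1805] turn 0.0001
```

Emit:
{"op": "move_arm", "data": {"increments": [[[0, 0, -0.02, -0.16, 0], [0, 0, -0.02, -0.16, 0], [0, 0, -0.02, -0.16, 0], [0, 0, -0.02, -0.16, 0]]]}}

```text
clock: 25.18
eef_pos: [0.4518, -0.3611, 0.2473]
ee_rot: [-0.415, 0.572, 0.418, 0.571]
force: [0.0, 0.7, -0.2]
gripper_width: 0.0883
```

```bash
python3 -c "
from h import *
i,T=snap('wrist','w8')
b=find('red',(.4855,-.380),.01,T,i)
rel([*b[1],.016],b[2]+np.pi/2)
b=find('red',(.5936,-.3915),.01,T,i)"
```

```text
red (np.float64(0.0005221991286247309), array([ 0.4857, -0.3795]), np.float64(-0.3862276002498315), (53.88162841796875, 55.53135986328125))
eef [ 0.4528 -0.3591  0.248 ] jaw yaw 1.2624 shift [ 0.5796 -0.0955 -0.0247] turn 0.0248
red (np.float64(0.0006293943210125661), array([ 0.5931, -0.3911]), np.float64(-0.2536956549181473), (55.069061279296875, 57.27962036132813))
```

Emit:
{"op": "move_arm", "data": {"increments": [[[0, 0.1, -0.095, -0.025, 0.025], [0, 0.2, -0.095, -0.025, 0.025], [0, 0.3, -0.095, -0.025, 0.025], [0, 0.4, -0.095, -0.025, 0.025], [0, 0.4, -0.095, -0.025, 0.025], [0, 0.4, -0.095, -0.025, 0.025]]]}}

```text
clock: 25.73
eef_pos: [0.4854, -0.3781, 0.0872]
ee_rot: [-0.393, 0.587, 0.398, 0.585]
force: [-0.6, -0.0, 0.6]
gripper_width: 0.0878
```

```bash
python3 -c "
from h import *
rel([.4857,-.3795,.016],-.3862+np.pi/2)"
```

```text
eef [ 0.4854 -0.3781  0.0872] jaw yaw 1.1873 shift [ 0.1781 -0.0031 -0.0034] turn 0.0008
```

Emit:
{"op": "move_arm", "data": {"increments": [[[0, 0.06, -0.002, -0.003, 0], [0, 0.12, -0.002, -0.003, 0], [0, 0.165, -0.002, -0.003, 0], [0, 0.178, -0.002, -0.003, 0], [0, 0.178, -0.002, -0.003, 0], [1, 0.178, -0.002, -0.003, 0], [1, 0.178, -0.002, -0.003, 0], [1, 0.178, -0.002, -0.003, 0]]]}}

```text
clock: 26.4
eef_pos: [0.488, -0.383, 0.0204]
ee_rot: [-0.395, 0.586, 0.393, 0.587]
force: [0.7, 0.5, 0.2]
gripper_width: 0.07
```

Emit:
{"op": "move_arm", "data": {"increments": [[[1, 0, 0, 0, 0], [1, 0, 0, 0, 0], [1, 0, 0, 0, 0], [1, 0, 0, 0, 0], [1, 0, 0, 0, 0], [1, 0, 0, 0, 0]]]}}

```text
clock: 26.9
eef_pos: [0.4874, -0.3826, 0.0193]
ee_rot: [-0.395, 0.587, 0.394, 0.587]
force: [-1.0, 0.5, 6.0]
gripper_width: 0.0551
```

```bash
python3 -c "
from h import *
s=r.read_state();print(s['gripper_width'],s['force'])
p=np.load('jigpose.npy');rel([p[0]+.001,p[1]+.001,.15],p[2])"
```

```text
0.055144716210774686 [-0.9749  0.5284  5.9693]
eef [ 0.4874 -0.3826  0.0193] jaw yaw 1.1836 shift [-0.3272  0.2891  0.9948] turn -0.158
```

Emit:
{"op": "move_arm", "data": {"increments": [[[1, -0.08, 0, 0, 0], [1, -0.16, 0, 0, 0], [1, -0.25, 0.03, 0.08, -0.03], [1, -0.33, 0.28, 0.98, -0.158], [1, -0.33, 0.28, 0.98, -0.158], [1, -0.33, 0.28, 0.98, -0.158], [1, -0.33, 0.28, 0.98, -0.158], [1, -0.33, 0.28, 0.98, -0.158]]]}}

```text
clock: 27.57
eef_pos: [0.5109, -0.1465, 0.1333]
ee_rot: [-0.526, 0.472, 0.527, 0.472]
force: [0.6, 0.5, -0.5]
gripper_width: 0.0549
```

```bash
python3 -c "
from h import *
s=r.read_state();print(s['gripper_width'],s['force'])
p=np.load('jigpose.npy');rel([p[0]+.001,p[1]+.001,.125],p[2])"
```

```text
0.054885453017664704 [ 0.579   0.4752 -0.5364]
eef [ 0.5109 -0.1465  0.1333] jaw yaw 1.6805 shift [ 0.0208 -0.0966  0.4323] turn 0.0002
```

Emit:
{"op": "move_arm", "data": {"increments": [[[1, 0, -0.09, 0.4, 0], [1, 0, -0.09, 0.4, 0], [1, 0, -0.09, 0.4, 0], [1, 0, -0.09, 0.4, 0], [1, 0, -0.09, 0.4, 0], [1, 0, -0.09, 0.4, 0], [1, 0, -0.09, 0.4, 0]]]}}

```text
clock: 28.15
eef_pos: [0.5294, 0.014, 0.133]
ee_rot: [0.527, -0.473, -0.526, -0.471]
force: [0.5, -0.0, -0.8]
gripper_width: 0.0556
```

```bash
python3 -c "
from h import *
s=r.read_state();print(s['gripper_width'],s['force'])
p=np.load('jigpose.npy');rel([p[0]+.001,p[1]+.001,.115],p[2])"
```

```text
0.05556303953885134 [ 0.4607 -0.0373 -0.8176]
eef [0.5294 0.014  0.133 ] jaw yaw 1.68 shift [ 0.0448 -0.0068  0.0384] turn -0.0
```

Emit:
{"op": "move_arm", "data": {"increments": [[[1, 0.02, -0.007, 0.038, 0], [1, 0.04, -0.007, 0.038, 0], [1, 0.04, -0.007, 0.038, 0], [1, 0.04, -0.007, 0.038, 0], [1, 0.04, -0.007, 0.038, 0]]]}}

```text
clock: 28.57
eef_pos: [0.5308, 0.0287, 0.1172]
ee_rot: [0.526, -0.473, -0.526, -0.472]
force: [-0.2, 0.2, -1.7]
gripper_width: 0.0554
```

```bash
python3 -c "
from h import *
s=r.read_state();print(s['gripper_width'],s['force'])
p=np.load('jigpose.npy');rel([p[0]+.001,p[1]+.001,.069],p[2])"
```

```text
0.05537738525222411 [-0.2172  0.1794 -1.7094]
eef [0.5308 0.0287 0.1172] jaw yaw 1.678 shift [0.1206 0.0006 0.0025] turn -0.0007
```

Emit:
{"op": "move_arm", "data": {"increments": [[[1, 0.04, 0, 0.002, 0], [1, 0.07, 0, 0.002, 0], [1, 0.1, 0, 0.002, 0], [1, 0.11, 0, 0.002, 0], [1, 0.117, 0, 0.002, 0], [1, 0.121, 0, 0.002, 0], [1, 0.123, 0, 0.002, 0], [1, 0.123, 0, 0.002, 0]]]}}

```text
clock: 29.23
eef_pos: [0.531, 0.0308, 0.0693]
ee_rot: [0.527, -0.472, -0.526, -0.472]
force: [-1.9, -0.0, 2.4]
gripper_width: 0.0553
```

```bash
python3 -c "
from h import *
s=r.read_state();print(s['gripper_width'],s['force'],tool()[:3,3])"
```

```text
0.055345061970989304 [-1.9386 -0.02    2.4287] [0.531  0.0308 0.0693]
```

Contact has been made, so I'll release and rise.

Emit:
{"op": "move_arm", "data": {"increments": [[[1, 0.001, 0, 0, 0], [0, 0.001, 0, 0, 0], [0, 0.001, 0, 0, 0], [0, 0.001, 0, 0, 0], [0, 0.001, 0, 0, 0], [0, 0.001, 0, 0, 0], [0, -0.04, 0, 0, 0], [0, -0.13, 0, 0, 0]]]}}

```text
clock: 29.9
eef_pos: [0.5286, 0.0305, 0.1177]
ee_rot: [-0.525, 0.474, 0.528, 0.47]
force: [1.1, -0.4, 0.1]
gripper_width: 0.088
```

Emit:
{"op": "move_arm", "data": {"increments": [[[0, -0.1, 0, 0, 0], [0, -0.2, 0, 0, 0], [0, -0.3, 0, 0, 0], [0, -0.33, 0, 0, 0], [0, -0.33, 0, 0, 0], [0, -0.33, 0, 0, 0]]]}}

```text
clock: 30.4
eef_pos: [0.5309, 0.0308, 0.2521]
ee_rot: [0.527, -0.472, -0.526, -0.472]
force: [0.2, -0.7, -0.5]
gripper_width: 0.0883
```

```bash
python3 -c "
from h import *
i,T=snap('wrist','w9')
p=np.load('jigpose.npy');print(p)
find('red',p[:2],.06,T,i); rel([.56,-.385,.25],1.317)"
```

```text
[ 0.5294  0.0286 -1.4615]
red (np.float64(0.002316144356448213), array([0.5287, 0.0308]), np.float64(0.10789606573990529), (54.85751953125, 55.023974609375))
eef [0.5302 0.0305 0.2511] jaw yaw 1.6797 shift [ 0.0037  0.0388 -1.0408] turn 0.1154
```

Emit:
{"op": "move_arm", "data": {"increments": [[[0, 0, 0.038, -0.98, 0.115], [0, 0, 0.038, -0.98, 0.115], [0, 0, 0.038, -0.98, 0.115], [0, 0, 0.038, -0.98, 0.115], [0, 0, 0.038, -0.98, 0.115], [0, 0, 0.038, -0.98, 0.115], [0, 0, 0.038, -0.98, 0.115], [0, 0, 0.038, -0.98, 0.115]]]}}

```text
clock: 31.12
eef_pos: [0.5528, -0.3033, 0.2495]
ee_rot: [-0.432, 0.56, 0.435, 0.558]
force: [1.0, -0.1, -0.7]
gripper_width: 0.0881
```

```bash
python3 -c "
from h import *
rel([.56,-.385,.25],1.317)"
```

```text
eef [ 0.5528 -0.3033  0.2495] jaw yaw 1.3189 shift [-0.0017 -0.0683 -0.1933] turn 0.0006
```

Emit:
{"op": "move_arm", "data": {"increments": [[[0, 0, -0.068, -0.18, 0], [0, 0, -0.068, -0.18, 0], [0, 0, -0.068, -0.18, 0], [0, 0, -0.068, -0.18, 0], [0, 0, -0.068, -0.18, 0]]]}}

```text
clock: 31.53
eef_pos: [0.5622, -0.3762, 0.25]
ee_rot: [-0.432, 0.559, 0.435, 0.558]
force: [0.5, 1.4, 1.2]
gripper_width: 0.0881
```

```bash
python3 -c "
from h import *
i,T=snap('wrist','w10')
b=find('red',(.5936,-.3915),.01,T,i)
rel([*b[1],.09],b[2]+np.pi/2)"
```

```text
red (np.float64(0.0008226867325977497), array([ 0.5943, -0.3911]), np.float64(-0.27674611310110997), (54.48526611328125, 56.065887451171875))
eef [ 0.5626 -0.3754  0.2508] jaw yaw 1.3218 shift [ 0.4017 -0.0876 -0.0193] turn 0.0088
```

Emit:
{"op": "move_arm", "data": {"increments": [[[0, 0.1, -0.087, -0.019, 0.009], [0, 0.2, -0.087, -0.019, 0.009], [0, 0.3, -0.087, -0.019, 0.009], [0, 0.4, -0.087, -0.019, 0.009], [0, 0.4, -0.087, -0.019, 0.009], [0, 0.4, -0.087, -0.019, 0.009]]]}}

```text
clock: 32.08
eef_pos: [0.5931, -0.3911, 0.0897]
ee_rot: [-0.424, 0.565, 0.428, 0.563]
force: [-0.8, 0.1, 0.5]
gripper_width: 0.0882
```

```bash
python3 -c "
from h import *
rel([.5943,-.3911,.016],-.2767+np.pi/2)"
```

```text
eef [ 0.5931 -0.3911  0.0897] jaw yaw 1.2936 shift [ 0.1841 -0.0041  0.0006] turn -0.0002
```

Emit:
{"op": "move_arm", "data": {"increments": [[[0, 0.06, -0.003, 0, 0], [0, 0.12, -0.003, 0, 0], [0, 0.165, -0.003, 0, 0], [0, 0.184, -0.003, 0, 0], [0, 0.184, -0.003, 0, 0], [1, 0.184, -0.003, 0, 0], [1, 0.184, -0.003, 0, 0], [1, 0.184, -0.003, 0, 0]]]}}

```text
clock: 32.75
eef_pos: [0.5968, -0.3945, 0.0205]
ee_rot: [-0.426, 0.565, 0.424, 0.565]
force: [0.2, 0.1, -0.1]
gripper_width: 0.0704
```

Emit:
{"op": "move_arm", "data": {"increments": [[[1, 0, 0, 0, 0], [1, 0, 0, 0, 0], [1, 0, 0, 0, 0], [1, 0, 0, 0, 0], [1, 0, 0, 0, 0], [1, 0, 0, 0, 0]]]}}

```text
clock: 33.25
eef_pos: [0.5962, -0.3942, 0.0194]
ee_rot: [-0.426, 0.565, 0.425, 0.565]
force: [-0.8, 0.6, 5.9]
gripper_width: 0.0554
```

```bash
python3 -c "
from h import *
s=r.read_state();print(s['gripper_width'],s['force'])
p=np.load('jigpose.npy');rel([p[0]+.001,p[1]+.001,.15],p[2])"
```

```text
0.05540854232348228 [-0.8256  0.5719  5.8912]
eef [ 0.5962 -0.3942  0.0194] jaw yaw 1.2903 shift [-0.3269  0.451   0.9725] turn -0.1241
```

Emit:
{"op": "move_arm", "data": {"increments": [[[1, -0.08, 0, 0, 0], [1, -0.16, 0, 0, 0], [1, -0.25, 0.03, 0.08, -0.03], [1, -0.33, 0.44, 0.95, -0.124], [1, -0.33, 0.44, 0.95, -0.124], [1, -0.33, 0.44, 0.95, -0.124], [1, -0.33, 0.44, 0.95, -0.124], [1, -0.33, 0.44, 0.95, -0.124]]]}}

```text
clock: 33.92
eef_pos: [0.5594, -0.1596, 0.1327]
ee_rot: [-0.526, 0.472, 0.527, 0.472]
force: [-0.0, 1.7, -1.6]
gripper_width: 0.0551
```

```bash
python3 -c "
from h import *
s=r.read_state();print(s['gripper_width'],s['force'])
p=np.load('jigpose.npy');rel([p[0]+.001,p[1]+.001,.125],p[2])"
```

```text
0.05507430587483786 [-0.0399  1.71   -1.6394]
eef [ 0.5594 -0.1596  0.1327] jaw yaw 1.6793 shift [0.0193 0.021  0.4779] turn -0.0003
```

Emit:
{"op": "move_arm", "data": {"increments": [[[1, 0, 0.022, 0.45, 0], [1, 0, 0.022, 0.45, 0], [1, 0, 0.022, 0.45, 0], [1, 0, 0.022, 0.45, 0], [1, 0, 0.022, 0.45, 0], [1, 0, 0.022, 0.45, 0], [1, 0, 0.022, 0.45, 0]]]}}

```text
clock: 34.5
eef_pos: [0.532, 0.0174, 0.1327]
ee_rot: [0.527, -0.472, -0.527, -0.471]
force: [-0.3, -1.5, -1.2]
gripper_width: 0.0553
```

```bash
python3 -c "
from h import *
s=r.read_state();print(s['gripper_width'],s['force'])
p=np.load('jigpose.npy');rel([p[0]+.001,p[1]+.001,.12],p[2])"
```

```text
0.05526096486833856 [-0.3193 -1.4786 -1.2066]
eef [0.532  0.0174 0.1327] jaw yaw 1.682 shift [0.0317 0.0007 0.0308] turn 0.0006
```

Emit:
{"op": "move_arm", "data": {"increments": [[[1, 0.015, 0, 0.031, 0], [1, 0.03, 0, 0.031, 0], [1, 0.03, 0, 0.031, 0], [1, 0.03, 0, 0.031, 0], [1, 0.03, 0, 0.031, 0]]]}}

```text
clock: 34.92
eef_pos: [0.531, 0.0278, 0.1207]
ee_rot: [0.526, -0.473, -0.526, -0.472]
force: [-0.2, 0.5, -0.3]
gripper_width: 0.0556
```

```bash
python3 -c "
from h import *
s=r.read_state();print(s['gripper_width'],s['force'])
p=np.load('jigpose.npy');rel([p[0]+.001,p[1]+.001,.079],p[2])"
```

```text
0.055584834491723446 [-0.2204  0.4595 -0.2682]
eef [0.531  0.0278 0.1207] jaw yaw 1.6778 shift [0.1042 0.0009 0.0047] turn -0.0007
```

Emit:
{"op": "move_arm", "data": {"increments": [[[1, 0.03, 0.001, 0.005, 0], [1, 0.055, 0.001, 0.005, 0], [1, 0.08, 0.001, 0.005, 0], [1, 0.093, 0.001, 0.005, 0], [1, 0.1, 0.001, 0.005, 0], [1, 0.104, 0.001, 0.005, 0], [1, 0.106, 0.001, 0.005, 0], [1, 0.106, 0.001, 0.005, 0]]]}}

```text
clock: 35.58
eef_pos: [0.5299, 0.031, 0.0794]
ee_rot: [0.527, -0.472, -0.526, -0.472]
force: [-3.3, -1.7, 7.3]
gripper_width: 0.0553
```

```bash
python3 -c "
from h import *
s=r.read_state();print(s['gripper_width'],s['force'],tool()[:3,3])"
```

```text
0.05530203340149784 [-3.2751 -1.6501  7.34  ] [0.5299 0.031  0.0794]
```

Emit:
{"op": "move_arm", "data": {"increments": [[[1, 0, 0, 0, 0], [0, 0, 0, 0, 0], [0, 0, 0, 0, 0], [0, 0, 0, 0, 0], [0, 0, 0, 0, 0], [0, 0, 0, 0, 0], [0, -0.04, 0, 0, 0], [0, -0.13, 0, 0, 0]]]}}

```text
clock: 36.25
eef_pos: [0.528, 0.0307, 0.1279]
ee_rot: [-0.525, 0.474, 0.528, 0.47]
force: [0.7, -0.4, 0.4]
gripper_width: 0.0879
```

Emit:
{"op": "move_arm", "data": {"increments": [[[0, -0.1, 0, 0, 0], [0, -0.2, 0, 0, 0], [0, -0.3, 0, 0, 0], [0, -0.31, 0, 0, 0], [0, -0.31, 0, 0, 0], [0, -0.31, 0, 0, 0]]]}}

```text
clock: 36.75
eef_pos: [0.5299, 0.0308, 0.2539]
ee_rot: [0.527, -0.472, -0.526, -0.472]
force: [0.3, 0.3, 0.2]
gripper_width: 0.0883
```

```bash
python3 -c "
from h import *
i,T=snap('wrist','w11')
p=np.load('jigpose.npy');print(p)
find('red',p[:2],.07,T,i); rel([.555,-.16,.25],p[2])"
```

```text
[ 0.5294  0.0286 -1.4615]
red (np.float64(0.0030257014076342918), array([0.5274, 0.0308]), np.float64(0.10802181687762746), (55.185797119140624, 55.14927978515625))
eef [0.5294 0.0307 0.2531] jaw yaw 1.6798 shift [ 0.0082 -0.0117 -0.4809] turn -0.0001
```

View pics/w11.png

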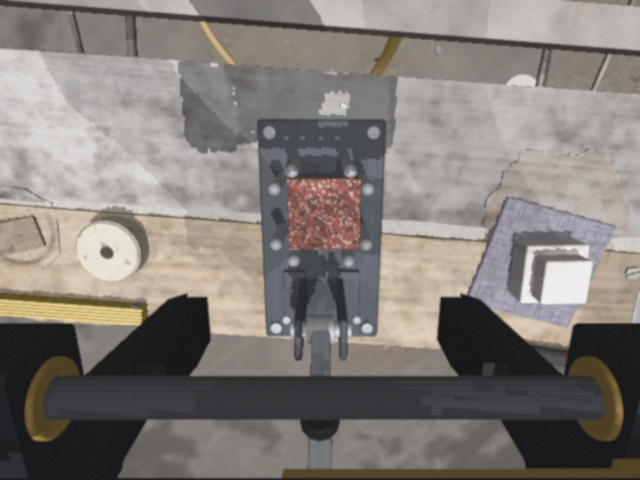

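The wrist view shows the tile stack at (324,214), square between the pins, and the block upright on the mat at (555,272). The wheel at (109,250) comes next.

Emit:
{"op": "move_arm", "data": {"increments": [[[0, 0.008, -0.012, -0.48, 0], [0, 0.008, -0.012, -0.48, 0], [0, 0.008, -0.012, -0.48, 0], [0, 0.008, -0.012, -0.48, 0], [0, 0.008, -0.012, -0.48, 0], [0, 0.008, -0.012, -0.48, 0], [0, 0.008, -0.012, -0.48, 0], [0, 0.008, -0.012, -0.48, 0]]]}}

```text
clock: 37.47
eef_pos: [0.5552, -0.1576, 0.2499]
ee_rot: [-0.526, 0.472, 0.528, 0.471]
force: [-0.6, 0.2, -0.4]
gripper_width: 0.088
```

```bash
python3 -c "
from h import *
i,T=snap('wrist','w12')
c0=proj('wrist',[[.5943,-.1618,.025]],T)[0];print(c0,tool()[:3,3])
x,y=(c0-60).astype(int);j=i[y:y+120,x:x+120]
cv2.imwrite('pics/w12c.png',cv2.resize(j,None,fx=5,fy=5,interpolation=cv2.INTER_CUBIC));print(x,y)"
```

```text
[313.3582 249.2253] [ 0.5555 -0.157   0.2504]
253 189
```

View pics/w12c.png

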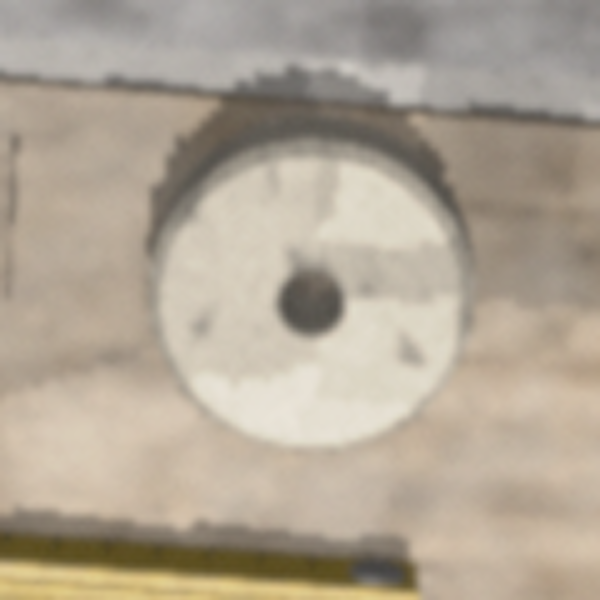

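The crop shows the wheel's rim centred at (312,297), which is full-picture pixel (315,248).

```bash
python3 -c "
from h import *
T=np.load('pics/w12.npy')
q=ray('wrist',(315,248.2),.025,T);print(q)
rel([q[0],q[1],.09])"
```

```text
[ 0.5932 -0.1604  0.025 ]
eef [ 0.5555 -0.157   0.2504] jaw yaw 1.6828 shift [ 0.4008 -0.0934 -0.0199] turn 0
```

Emit:
{"op": "move_arm", "data": {"increments": [[[0, 0.1, -0.093, -0.02, 0], [0, 0.2, -0.093, -0.02, 0], [0, 0.3, -0.093, -0.02, 0], [0, 0.4, -0.093, -0.02, 0], [0, 0.4, -0.093, -0.02, 0], [0, 0.4, -0.093, -0.02, 0]]]}}

```text
clock: 38.02
eef_pos: [0.592, -0.1609, 0.0892]
ee_rot: [-0.525, 0.472, 0.529, 0.47]
force: [-0.2, 0.6, 0.6]
gripper_width: 0.0881
```

```bash
python3 -c "
from h import *
rel([.5932,-.1604,.017])"
```

```text
eef [ 0.592  -0.1609  0.0892] jaw yaw 1.6832 shift [ 0.1804 -0.0042  0.0004] turn 0
```

Emit:
{"op": "move_arm", "data": {"increments": [[[0, 0.06, -0.003, 0, 0], [0, 0.12, -0.003, 0, 0], [0, 0.165, -0.003, 0, 0], [0, 0.18, -0.003, 0, 0], [0, 0.18, -0.003, 0, 0], [1, 0.18, -0.003, 0, 0], [1, 0.18, -0.003, 0, 0], [1, 0.18, -0.003, 0, 0]]]}}

```text
clock: 38.68
eef_pos: [0.5962, -0.1627, 0.0212]
ee_rot: [0.527, -0.471, -0.526, -0.473]
force: [-1.2, -0.5, 0.2]
gripper_width: 0.07
```

Emit:
{"op": "move_arm", "data": {"increments": [[[1, 0, 0, 0, 0], [1, 0, 0, 0, 0], [1, 0, 0, 0, 0], [1, 0, 0, 0, 0], [1, 0, 0, 0, 0], [1, 0, 0, 0, 0]]]}}

```text
clock: 39.18
eef_pos: [0.5956, -0.1626, 0.0203]
ee_rot: [0.527, -0.472, -0.526, -0.472]
force: [-1.1, -0.7, 6.3]
gripper_width: 0.0571
```

```bash
python3 -c "
from h import *
s=r.read_state();print(s['gripper_width'],s['force'])
p=np.load('jigpose.npy');rel([p[0]+.001,p[1]+.001,.15],p[2])"
```

```text
0.05710374546399933 [-1.0818 -0.6762  6.3351]
eef [ 0.5956 -0.1626  0.0203] jaw yaw 1.6799 shift [-0.3247  0.1093  0.4953] turn -0.0
```

Emit:
{"op": "move_arm", "data": {"increments": [[[1, -0.06, 0, 0, 0], [1, -0.13, 0, 0, 0], [1, -0.2, 0.01, 0.05, 0], [1, -0.28, 0.03, 0.13, 0], [1, -0.32, 0.05, 0.22, 0], [1, -0.32, 0.07, 0.31, 0], [1, -0.32, 0.09, 0.39, 0], [1, -0.32, 0.109, 0.45, 0]]]}}

```text
clock: 39.85
eef_pos: [0.5312, 0.0149, 0.1482]
ee_rot: [-0.527, 0.47, 0.527, 0.472]
force: [-0.4, 0.8, -0.7]
gripper_width: 0.0569
```

Emit:
{"op": "move_arm", "data": {"increments": [[[1, 0, 0, 0.02, 0], [1, 0, 0, 0.04, 0], [1, 0, 0, 0.04, 0], [1, 0, 0, 0.04, 0]]]}}

```text
clock: 40.18
eef_pos: [0.531, 0.0261, 0.147]
ee_rot: [0.526, -0.473, -0.526, -0.472]
force: [0.3, 0.2, -0.3]
gripper_width: 0.0571
```

```bash
python3 -c "
from h import *
s=r.read_state();print(s['gripper_width'],s['force'])
p=np.load('jigpose.npy');rel([p[0],p[1]+.001,.12],p[2])
i,T=snap('wrist','w13')"
```

```text
0.05711572082511975 [ 0.3421  0.2375 -0.2855]
eef [0.531  0.0261 0.147 ] jaw yaw 1.6783 shift [0.0674 0.003  0.0092] turn -0.0006
```

View pics/w13.png

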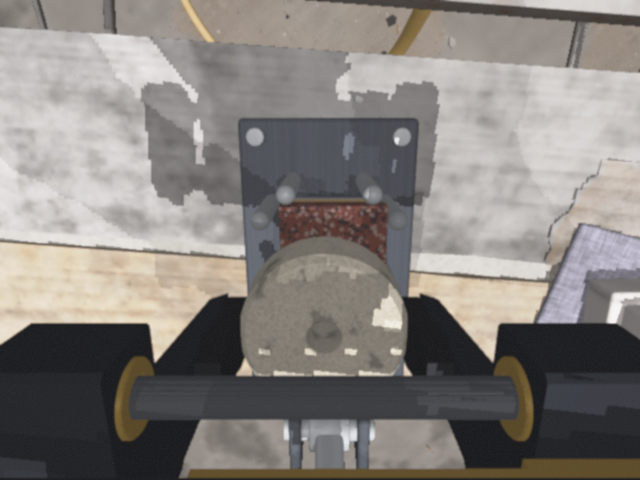

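The wheel is held level with its hole at (322,330). I'll compare that with the tool centre and get the descent numbers.

```bash
python3 -c "
from h import *
M=np.linalg.inv(cams.camera_model('wrist')['mount'])
K=cams.camera_model('wrist')['mtx']
for y in (-.005,0,.005):
  c=M@[-.005,y,0,1];q=K@c[:3];print(y,q[:2]/q[2])"
```

```text
-0.005 [323.2358 354.6167]
0 [323.2204 341.6476]
0.005 [323.2046 328.4158]
```

Emit:
{"op": "move_arm", "data": {"increments": [[[1, 0.03, -0.005, 0.008, 0], [1, 0.06, -0.005, 0.008, 0], [1, 0.09, -0.005, 0.008, 0], [1, 0.115, -0.005, 0.008, 0], [1, 0.13, -0.005, 0.008, 0], [1, 0.137, -0.005, 0.008, 0], [1, 0.141, -0.005, 0.008, 0], [1, 0.141, -0.005, 0.008, 0]]]}}

```text
clock: 40.9
eef_pos: [0.5319, 0.0309, 0.0908]
ee_rot: [-0.527, 0.472, 0.527, 0.472]
force: [0.5, 0.8, -0.7]
gripper_width: 0.0574
```

```bash
python3 -c "
from h import *
s=r.read_state();print(s['gripper_width'],s['force'],tool()[:3,3])"
```

```text
0.0573539558986805 [ 0.4785  0.8318 -0.6689] [0.5319 0.0309 0.0908]
```

Emit:
{"op": "move_arm", "data": {"increments": [[[1, 0.003, 0, 0, 0], [1, 0.004, 0, 0, 0], [0, 0.004, 0, 0, 0], [0, 0.004, 0, 0, 0], [0, 0.004, 0, 0, 0], [0, 0.004, 0, 0, 0], [0, 0.004, 0, 0, 0], [0, -0.04, 0, 0, 0]]]}}

```text
clock: 41.57
eef_pos: [0.5304, 0.0302, 0.1049]
ee_rot: [-0.526, 0.473, 0.527, 0.471]
force: [-0.2, 0.2, -0.4]
gripper_width: 0.0881
```

Emit:
{"op": "move_arm", "data": {"increments": [[[0, -0.1, 0, 0, 0], [0, -0.2, 0, 0, 0], [0, -0.3, 0, 0, 0], [0, -0.4, 0, 0, 0], [0, -0.45, 0, 0, 0], [0, -0.45, 0, 0, 0], [0, -0.45, 0, 0, 0]]]}}

```text
clock: 42.15
eef_pos: [0.5323, 0.0307, 0.2877]
ee_rot: [0.527, -0.472, -0.526, -0.473]
force: [-0.3, -0.5, -0.6]
gripper_width: 0.0878
```

```bash
python3 -c "
from h import *
i,T=snap('wrist','w14',(220,120,430,340),2.7)
p=np.load('jigpose.npy')
from jig import W,loc
print(tool()[:3,3],((proj('wrist',[[*p[:2],.095]],T)-[220,120])*2.7,(proj('wrist',W(p,loc,.074),T)-[220,120])*2.7))
np.set_printoptions(suppress=True)
print(r.read_state()['joint_pos'])
h=W(p,np.array([[0,.08]]),.1)[0];y=np.array([-np.sin(p[2]),np.cos(p[2]),0])
g=lambda a:h+.146*(np.array([0,0,1])*np.sin(a)-y*np.cos(a))
q=g(2.0);print('grip2.0',q); rel([q[0],q[1],.31])
" 
```

```text
[0.5315 0.0303 0.2863] (array([[273.0232, 243.2056]]), array([[342.4914, 338.0821],
       [204.9723, 338.2761],
       [161.4533, 297.5407],
       [156.9121, 158.2072],
       [200.1656, 113.3168],
       [345.9157, 113.0942],
       [389.4532, 157.8575],
       [385.7677, 297.2195]]))
[ 0.3735  0.6419 -0.8747  1.7824  0.5794  0.9973  0.9473]
grip2.0 [0.6693 0.0439 0.2328]
eef [0.5315 0.0303 0.2863] jaw yaw 1.6797 shift [-0.0594 -0.3461 -0.0036] turn 0
```

View pics/w14.png

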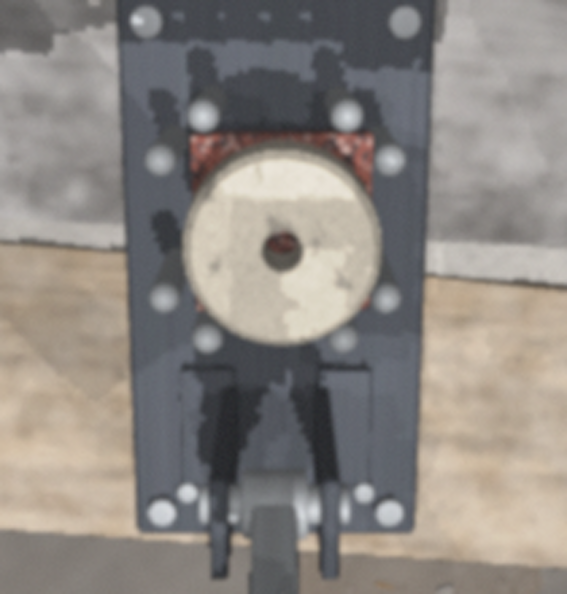

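The crop shows the wheel flat with its rim centred at (282,247), about 2 mm from the middle of the pins, so it is well centred. I'll go over the open clamp handle.

Emit:
{"op": "move_arm", "data": {"increments": [[[0, -0.06, 0, -0.004, 0], [0, -0.06, -0.1, -0.004, 0], [0, -0.06, -0.2, -0.004, 0], [0, -0.06, -0.3, -0.004, 0], [0, -0.06, -0.346, -0.004, 0], [0, -0.06, -0.346, -0.004, 0], [0, -0.06, -0.346, -0.004, 0]]]}}

```text
clock: 42.78
eef_pos: [0.669, 0.0446, 0.3079]
ee_rot: [-0.526, 0.473, 0.528, 0.471]
force: [-0.8, 0.2, -0.1]
gripper_width: 0.0879
```

```bash
python3 -c "
from h import *
i,T=snap('wrist','w15')
rel([.6693,.0439,.228])
print(proj('wrist',[[.6693,.0439,.2328],[.6693+.0107,.0439+.001,.2565]],T))" 
```

```text
eef [0.6683 0.0444 0.3087] jaw yaw 1.6811 shift [ 0.2017 -0.0032 -0.0014] turn 0
[[321.8495 264.6824]
 [321.3624 302.3407]]
```

View pics/w15.png

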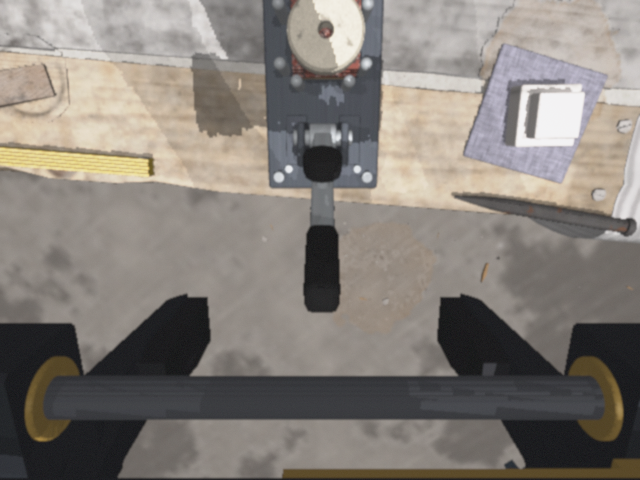

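The view shows the handle at (322,228)–(322,310), as predicted, with the wheel still in place at (325,28). I'll pinch the handle.

Emit:
{"op": "move_arm", "data": {"increments": [[[0, 0.07, -0.003, -0.001, 0], [0, 0.14, -0.003, -0.001, 0], [0, 0.19, -0.003, -0.001, 0], [0, 0.2, -0.003, -0.001, 0], [1, 0.2, -0.003, -0.001, 0], [1, 0.2, -0.003, -0.001, 0], [1, 0.2, -0.003, -0.001, 0], [1, 0.2, -0.003, -0.001, 0]]], "squeeze": 15}}

```text
clock: 43.5
eef_pos: [0.6715, 0.0444, 0.2327]
ee_rot: [0.527, -0.471, -0.526, -0.473]
force: [-0.1, 0.7, -0.8]
gripper_width: 0.0635
```

Emit:
{"op": "move_arm", "data": {"increments": [[[1, 0, 0, 0, 0], [1, 0, 0, 0, 0], [1, 0, 0, 0, 0], [1, 0, 0, 0, 0], [1, 0, 0, 0, 0], [1, 0, 0, 0, 0], [1, 0, 0, 0, 0], [1, 0, 0, 0, 0]]]}}

```text
clock: 44.17
eef_pos: [0.671, 0.0439, 0.2309]
ee_rot: [0.527, -0.472, -0.526, -0.472]
force: [-0.3, -1.4, -0.3]
gripper_width: 0.0179
```

```bash
python3 -c "
from h import *
from jig import W
p=np.load('jigpose.npy');s=r.read_state();print(s['gripper_width'],s['force'])
T=tool();g=T[:3,3]-.005*T[:3,0]
h=W(p,np.array([[0,.08]]),.1)[0];d=g-h;y=np.array([-np.sin(p[2]),np.cos(p[2]),0])
rad=np.hypot(d@y,d[2]);a0=np.arctan2(d[2],-(d@y));print('r,a',rad,a0)
f=lambda a:h+rad*(np.array([0,0,1])*np.sin(a)-y*np.cos(a))
for a in [1.9,1.75,1.6,1.4,1.2,1,.85,.7,.55,.45,.38,.33]:
    print(a,(T[:3,:3].T@(f(a)-f(2.0))/.4)[:2])"
```

```text
0.0178958772127826 [-0.3335 -1.3664 -0.2988]
r,a 0.1495313434489017 2.0013240893062907
1.9 [-0.0138  0.0347]
1.75 [-0.0279  0.0889]
1.6 [-0.0337  0.1447]
1.4 [-0.0285  0.2191]
1.2 [-0.0085  0.291 ]
1 [0.0254 0.3575]
0.85 [0.0591 0.4023]
0.7 [0.0991 0.4415]
0.55 [0.1446 0.4743]
0.45 [0.1773 0.4922]
0.38 [0.2013 0.5027]
0.33 [0.2188 0.5092]
```

Emit:
{"op": "move_arm", "data": {"increments": [[[1, -0.014, 0.035, 0, 0], [1, -0.028, 0.089, 0, 0], [1, -0.034, 0.145, 0, 0], [1, -0.028, 0.219, 0, 0], [1, -0.008, 0.291, 0, 0], [1, 0.025, 0.357, 0, 0], [1, 0.059, 0.402, 0, 0], [1, 0.099, 0.441, 0, 0]]]}}

```text
clock: 44.83
eef_pos: [0.4957, 0.0249, 0.1916]
ee_rot: [0.527, -0.471, -0.526, -0.473]
force: [7.3, -1.1, -6.0]
gripper_width: 0.018
```

```bash
cat > ang.py <<'E'
from h import *
from jig import W
p=np.load('jigpose.npy');s=r.read_state();print(s['gripper_width'],s['force'])
T=tool();g=T[:3,3]-.005*T[:3,0]
h=W(p,np.array([[0,.08]]),.1)[0];d=g-h;y=np.array([-np.sin(p[2]),np.cos(p[2]),0])
print('r,a',np.hypot(d@y,d[2]),np.arctan2(d[2],-(d@y)))
E
python3 ang.py
```

```text
0.017999368887145 [ 7.2781 -1.1332 -5.9714]
r,a 0.14939758648001336 0.7033548843057533
```

Emit:
{"op": "move_arm", "data": {"increments": [[[1, 0.025, 0.019, 0, 0], [1, 0.046, 0.033, 0, 0], [1, 0.063, 0.042, 0, 0], [1, 0.078, 0.051, 0, 0], [1, 0.092, 0.057, 0, 0], [1, 0.102, 0.061, 0, 0], [1, 0.115, 0.066, 0, 0], [1, 0.12, 0.068, 0, 0]]]}}

```text
clock: 45.5
eef_pos: [0.4713, 0.0223, 0.1451]
ee_rot: [0.528, -0.471, -0.525, -0.473]
force: [1.1, -2.8, 23.5]
gripper_width: 0.0179
```

```bash
python3 ang.py
```

```text
0.0178642368191136 [ 1.1079 -2.8359 23.4856]
r,a 0.1472285880942645 0.3470242801405432
```

The foot is on the wheel. I'll ease off, open and withdraw.

Emit:
{"op": "move_arm", "data": {"increments": [[[1, -0.006, 0, 0, 0], [0.7, -0.006, 0, 0, 0], [0, -0.006, 0, 0, 0], [0, -0.006, 0, 0, 0], [0, -0.006, 0, 0, 0], [0, -0.006, 0, 0, 0], [0, -0.006, 0, 0, 0], [0, -0.006, 0, 0, 0]]]}}

```text
clock: 46.17
eef_pos: [0.4683, 0.0218, 0.1456]
ee_rot: [-0.526, 0.472, 0.527, 0.472]
force: [1.2, 0.8, -0.3]
gripper_width: 0.0623
```

Emit:
{"op": "move_arm", "data": {"increments": [[[0, 0, 0, 0, 0], [0, -0.05, 0, 0, 0], [0, -0.1, 0, 0, 0], [0, -0.2, 0, 0, 0], [0, -0.3, 0, 0, 0], [0, -0.35, 0, 0, 0], [0, -0.35, 0, 0, 0], [0, -0.35, 0, 0, 0]]]}}

```text
clock: 46.83
eef_pos: [0.4689, 0.0216, 0.2864]
ee_rot: [0.527, -0.472, -0.526, -0.473]
force: [-0.7, -0.7, -0.3]
gripper_width: 0.0883
```

Emit:
{"op": "move_arm", "data": {"increments": [[[0, 0, 0.05, -0.2, 0], [0, 0, 0.05, -0.4, 0], [0, 0, 0.05, -0.6, 0], [0, 0, 0.05, -0.6, 0], [0, 0, 0.05, -0.6, 0], [0, 0, 0.05, -0.6, 0], [0, 0, 0.05, -0.6, 0], [0, 0, 0.05, -0.6, 0]]]}}

```text
clock: 47.5
eef_pos: [0.4734, -0.2209, 0.2833]
ee_rot: [-0.524, 0.474, 0.527, 0.473]
force: [-0.4, 0.4, 0.6]
gripper_width: 0.0882
```

```bash
python3 -c "
from h import *
a,_=snap('scene','s9',(210,220,370,400),3); b,_=snap('top','t9',(150,180,330,300),3)
A=cv2.resize(a,None,fx=2.4,fy=2.4,interpolation=cv2.INTER_CUBIC);B=cv2.resize(b,None,fx=2.2,fy=2.2,interpolation=cv2.INTER_CUBIC)
B=cv2.copyMakeBorder(B,0,A.shape[0]-B.shape[0],0,0,cv2.BORDER_CONSTANT)
cv2.imwrite('pics/fin.png',np.hstack([A,B]));print(tool()[:3,3],r.read_state()['force'])"
```

```text
[ 0.4742 -0.2176  0.2845] [-0.3453  0.3988 -0.2085]
```

View pics/fin.png

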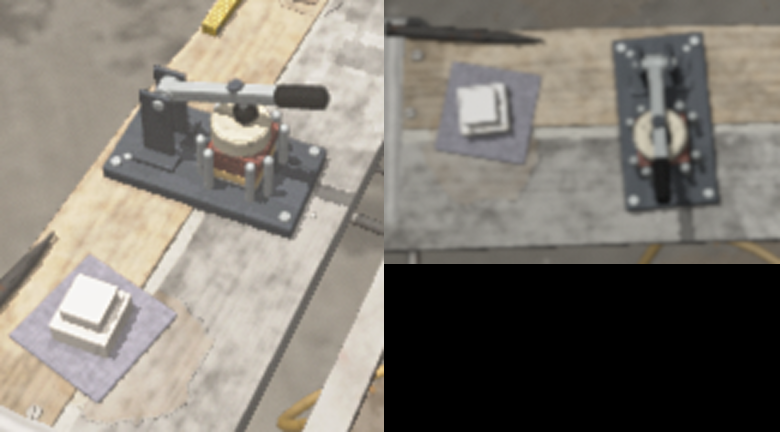

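The final views show the clamp foot on the wheel, the stack square between the pins, the block upright in the middle of the mat, and the gripper clear of everything.

```bash
python3 -c "
from bench import r
print(r.sign_off())"
```

```text
the job is handed in; nothing more can be done
None
```

The job is done and handed in at about 47.5 s on the robot's clock. I opened the clamp and stood the block upright on the mat. Then I stacked the packer, all three red tiles and the felt wheel in the jig, and swung the clamp arm down onto the wheel.

My last checks, all measured from the camera images:
- **Packer and tiles:** each was measured within about 3 mm of the jig centre just after placing. Each was square to the jig within about 0.002 rad.
- **Felt wheel:** it lies flat, about 2 mm from the middle of the pins.
- **Clamp arm:** when I let go of the handle the arm read about 0.35 rad, with the foot pressing on the wheel at 23 N. The final pictures show the foot on the wheel.
- **Block:** the final pictures show it upright in the middle of the mat, with the gripper withdrawn and touching nothing.

No check failed. The measured tool position drifted by 1 to 3 mm when the fingers closed, and the cameras disagreed on the jig's position by about 2 mm. I corrected for both. I saw no grip slip and nothing knocked aside.

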